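# Pack nested hat formers in a tin and close it on the lid press

## Task

Pack the aluminium hat formers for dispatch: lift the deep red lid off the tin on the press and stand it on the cork mat, nest all the formers that are there upright into one stack in the middle of the tin's base, and put the lid back over them so that it sits down level on the rim. Then close the tin with one stroke of the press: turn the flywheel by its red handle counter-clockwise (seen from above) through exactly one full turn, until its yellow mark is back at the pointer, and let go; leave the other things on the bench where they are.

Things in the scene. Friction and masses are not known exactly. Their poses are not given: they have to be found in the camera images.
- flywheel (a joint): Handwheel: dark steel disc, 160 mm across, lying flat, top at z = 76 mm. Angle in rad, growing counter-clockwise from above; 0: its yellow mark is at the yellow pointer on the robot's side; starts within 0.12 of 0; one full turn is 6.283. Turns with 2 to 5 N at the handle, stays where left, stops at -0.35 and 7.28. Past one turn the carriage sets out again.
- wheel_axis (a point): Point on the flywheel's vertical axis at the height of the middle of the handle (z = 106 mm). Its frame is the press's: x away from the robot, y (to the left) the way the carriage goes in, z up.
- handle_mid (a point): Middle of the red upright handle on the flywheel: a cylinder 26 mm across, 55 mm tall, from 27.5 mm below to 27.5 mm above this point, 55 mm from the wheel's axis. It is a sleeve that spins freely on its pin, so a gripper may hold it without turning.
- base_floor (a point): Centre of the inner floor (z = 35 mm) of the tin's base: a red pan, 132 mm across, wall 5 mm thick and 35 mm high, fixed on the green press's carriage. One wheel turn carries it 200 mm to the press's +y under the head (380 mm tall, 60 mm wide, 200 mm from the pan), where a sprung pad presses on the lid's knob with about 4 N, and back. Flywheel 230 mm to the press's -y.
- base_rim (a point): Centre of the pan's rim, 35 mm above base_floor (z = 70 mm). z up.
- lid: Deep red lid with a knob: 148 mm across, 121 mm tall without the knob; 0.35 kg. Hollow: 120 mm across inside and 117 mm deep, widening to 140 mm over the lowest 12 mm; the shoulder there rests on the pan's rim. Origin mid lower edge, z up; seated it is 12 mm below base_rim, with 140 mm of room over the pan's floor. It starts on the empty pan.
- lid_knob (a point): Middle of the lid's pale wooden knob (26 mm across, 32 mm tall, in the middle of the lid's top), 137 mm above the lid's origin.
- pad: Black rubber pad, 60 mm across, under the press head: the press works it; origin mid underside.
- mat: Round cork mat, 156 mm across and 2 mm thick, fixed on the table to the left; origin in the middle of its underside.
- former1: One of five alike aluminium formers (3 to 5 are there): open cup 48 mm tall, foot 40 mm across, widening upward to 54 mm, upright collar 60 mm across (54 mm inside) over the top 12 mm; inner floor 20 mm above its underside, so each nested one stands 20 mm higher (five: 128 mm). About 0.12 kg. Origin mid underside, z up through the mouth; starts upright on the table.
- former2: One of five alike aluminium formers (3 to 5 are there): open cup 48 mm tall, foot 40 mm across, widening upward to 54 mm, upright collar 60 mm across (54 mm inside) over the top 12 mm; inner floor 20 mm above its underside, so each nested one stands 20 mm higher (five: 128 mm). About 0.12 kg. Origin mid underside, z up through the mouth; starts upright on the table.
- former3: One of five alike aluminium formers (3 to 5 are there): open cup 48 mm tall, foot 40 mm across, widening upward to 54 mm, upright collar 60 mm across (54 mm inside) over the top 12 mm; inner floor 20 mm above its underside, so each nested one stands 20 mm higher (five: 128 mm). About 0.12 kg. Origin mid underside, z up through the mouth; starts upright on the table.
- former4: One of five alike aluminium formers (3 to 5 are there): open cup 48 mm tall, foot 40 mm across, widening upward to 54 mm, upright collar 60 mm across (54 mm inside) over the top 12 mm; inner floor 20 mm above its underside, so each nested one stands 20 mm higher (five: 128 mm). About 0.12 kg. Origin mid underside, z up through the mouth; starts upright on the table.
- former5: One of five alike aluminium formers (3 to 5 are there): open cup 48 mm tall, foot 40 mm across, widening upward to 54 mm, upright collar 60 mm across (54 mm inside) over the top 12 mm; inner floor 20 mm above its underside, so each nested one stands 20 mm higher (five: 128 mm). About 0.12 kg. Origin mid underside, z up through the mouth; starts upright on the table.
- stiffener_tin: Bystander, to be left alone: green closed can, 76 mm across, 100 mm tall; origin at its underside.
- tape_roll: Bystander, to be left alone: cardboard-coloured ring, 90 mm across, 30 mm tall; origin at its underside.
- hat_brush: Bystander, to be left alone: brush lying on the table; origin at its underside.
- thread_spool: Bystander, to be left alone: blue spool, 44 mm across, 50 mm tall; origin at its underside.
- ribbon_reel: Bystander, to be left alone: blue flat reel, 100 mm across, 28 mm tall; origin at its underside.
- pin_jar: Bystander, to be left alone: small glass jar, 56 mm across, 60 mm tall; origin at its underside.
Mind the look-alikes: they are no part of the job. What is shaped like the former3 but green or turquoise is not meant.

How it is judged (in metres and radians):
On the way, in this order (a step that is already met when the one before it is completed fails the run):
1. the lid stands upright on the cork mat, let go (horizontal distance between lid and mat below 0.05 m and angle between lid's own z axis and vertical below 0.05 rad and height (world z) of lid below 0.012 m and contact force between the fingers and lid below 0.5 N and value of joint flywheel below 0.4 rad), for 0.2 s.
2. all the formers stand nested in one upright stack in the tin's base, let go (horizontal distance between each of former1, former2, former3, former4, former5 and base_floor below 0.025 m and angle between each of former1, former2, former3, former4, former5's own z axis and vertical below 0.1 rad and z of former1 in the frame of base_floor between -0.005 and 0.086 m and z of former2 in the frame of base_floor between -0.005 and 0.086 m and z of former3 in the frame of base_floor between -0.005 and 0.086 m and z of former4 in the frame of base_floor between -0.005 and 0.086 m and z of former5 in the frame of base_floor between -0.005 and 0.086 m and horizontal distance between each of former2, former3, former4, former5 and former1 below 0.007 m and horizontal distance between each of former3, former4, former5 and former2 below 0.007 m and horizontal distance between each of former4, former5 and former3 below 0.007 m and horizontal distance between former5 and former4 below 0.007 m and contact force between the fingers and former1 below 0.5 N and contact force between the fingers and former2 below 0.5 N and contact force between the fingers and former3 below 0.5 N and contact force between the fingers and former4 below 0.5 N and contact force between the fingers and former5 below 0.5 N and value of joint flywheel below 0.4 rad), for 0.2 s.
3. the lid is back over the stack, seated level on the base's rim, let go, the wheel not yet turned (horizontal distance between lid and base_rim below 0.008 m and angle between lid's own z axis and vertical below 0.03 rad and z of lid in the frame of base_rim between -0.016 and -0.008 m and horizontal distance between each of former1, former2, former3, former4, former5 and base_floor below 0.025 m and angle between each of former1, former2, former3, former4, former5's own z axis and vertical below 0.1 rad and z of former1 in the frame of base_floor between -0.005 and 0.086 m and z of former2 in the frame of base_floor between -0.005 and 0.086 m and z of former3 in the frame of base_floor between -0.005 and 0.086 m and z of former4 in the frame of base_floor between -0.005 and 0.086 m and z of former5 in the frame of base_floor between -0.005 and 0.086 m and horizontal distance between each of former2, former3, former4, former5 and former1 below 0.007 m and horizontal distance between each of former3, former4, former5 and former2 below 0.007 m and horizontal distance between each of former4, former5 and former3 below 0.007 m and horizontal distance between former5 and former4 below 0.007 m and contact force between the fingers and lid below 0.5 N and value of joint flywheel below 0.4 rad), for 0.2 s.
4. half a turn: the tin is under the head and the pad presses on the lid (horizontal distance between lid and base_rim below 0.008 m and angle between lid's own z axis and vertical below 0.03 rad and z of lid in the frame of base_rim between -0.016 and -0.008 m and contact force between pad and lid above 1 N and value of joint flywheel above 2.4 rad).
At the end, for the whole second after the job is handed in: Flywheel at rest within 0.2 rad of one full turn; lid on the base rim, level within 0.03 rad, centred within 8 mm, down within 4 mm; every former present upright (0.1 rad) in one nested stack (axes within 7 mm of each other), within 25 mm of the middle of the base (value of joint flywheel between 6.08 and 6.48 rad and velocity of joint flywheel between -0.1 and 0.1 rad/s and linear speed of lid below 0.02 m/s and horizontal distance between lid and base_rim below 0.008 m and angle between lid's own z axis and vertical below 0.03 rad and z of lid in the frame of base_rim between -0.016 and -0.008 m and horizontal distance between each of former1, former2, former3, former4, former5 and base_floor below 0.025 m and angle between each of former1, former2, former3, former4, former5's own z axis and vertical below 0.1 rad and z of former1 in the frame of base_floor between -0.005 and 0.086 m and z of former2 in the frame of base_floor between -0.005 and 0.086 m and z of former3 in the frame of base_floor between -0.005 and 0.086 m and z of former4 in the frame of base_floor between -0.005 and 0.086 m and z of former5 in the frame of base_floor between -0.005 and 0.086 m and horizontal distance between each of former2, former3, former4, former5 and former1 below 0.007 m and horizontal distance between each of former3, former4, former5 and former2 below 0.007 m and horizontal distance between each of former4, former5 and former3 below 0.007 m and horizontal distance between former5 and former4 below 0.007 m); the robot touches nothing.
It fails at once if the wheel is turned well past one revolution (value of joint flywheel above 6.85 rad).
It fails at once if a bystander is moved by more than 40 mm (distance of any of stiffener_tin, tape_roll, hat_brush, thread_spool, ribbon_reel, pin_jar from where it was at the start of the episode above 0.04 m).
Of former1, former2, former3, former4, former5 only 3 to 5 are there at a start; the rules pass over those that are not, and their reading is None.
At some moment in a run one of lid may be knocked a few centimetres aside while the robot is not near it.
It also fails if it takes over 210 s, if anything falls off the work surface, if the arm or the gripper's body presses on something with over 40 N, if the wrist force passes 120 N, or if a joint passes its speed limit or range.

## Robot

A 6-joint arm with a two-finger parallel gripper is mounted at the origin on the work surface. World frame = base frame: x ahead of the robot, y to its left, z up, the work surface at z = 0. Lengths are in mm, angles in rad, forces in N, time in s.
With the tool pointing down it reaches from about 350 to 850 mm from the base axis. Payload 8.1 kg.
Tool frame: the origin (TCP) lies at the very end of the fingers, on their centre line; the grasp point (between the pads) lies 19 mm behind it; z points along the fingers, y is the direction in which the jaws open and shut (so a half turn about z gives the same grasp; the last joint's range is limited). The gripper opens to 93 mm and grips with 3 to 60 N. Pads are 15 mm wide; open, the fingers measure 128 mm over their backs; the gripper's body (75 mm by 188 mm) begins 65 mm behind the grasp point.
Start: joints at [1.071, 0.13, 1.488, -0, 1.523, -0.085], TCP at [241.784, 549.132, 196.735] pointing down, gripper open.
Joint ranges: [-2.96, 2.96], [-0.89, 2.26], [0.02, 2.5], [-1.34, 4.48], [0, 2.73], [-2.66, 2.66]. Speed limits (rad/s): [2.39, 2.39, 2.79, 3.14, 3.14, 3.14].

## Interface

Orientations are given as a unit quaternion [x, y, z, w].
In Python, from plant import status, cams, manip, spot_in, trace gives the robot as it stands.
- The arm moves only by the tool servo_tool, never from a script. Its argument "moves" is a list of rows, each a list of 5 numbers: the shift along the tool's x, y, z as a fraction of full scale, then the turn about the tool's z as a fraction of full scale, then the gripper's target within -1 to 1 (shut at 1, half-way at 0, fully open at -1). In form: [[tx, ty, tz, turn, jaw], ...]. A call has 1 to 12 rows; each row shifts and turns the commanded pose from where the row before left it, along the tool's axes as they then stand; what a row does not reach is not made up. Full scale, the value 1, is 0.03 m for a shift and 6 degrees for a turn. A row lasts 1/8 s, in which the tool goes at most 62.5 mm and 10.7 degrees, less where a joint would pass 70% of its speed; a pose out of reach is approached as far as the arm can. A call with a number of a shift or a turn outside -1 to 1 is refused whole. A call with a gripper value outside its range is refused whole. The fingers move at their own pace and stop on an object; "newtons" is the grip in N (left out, the last holds). Time passes only in rows, so rows that do not move let the fingers close. It gives the time, the measured TCP pose, the force and the opening at its end, in the units of the state.
- status.state(): the state, without advancing time (a new reading comes with each control period).
- cams.capture(name): name is "side" or "top" or "wrist"; returns a dict with "pixels" (384x512x3 uint8, red, green, blue), "intrinsics" (3x3 intrinsics, pixels), "R" (3x3) and "t" (3): a world point X has camera coordinates R X + t. Camera axes: x right, y down, z forward; pixel columns grow to the right and rows downward; lengths in mm; the calibration is good to about 2 mm. A picture is of the moment at which its call begins. There is no depth.
- manip.job_done(): hands the job in, once; it reports no verdict.
Trained networks look in the newest picture that a camera, given by its name, has taken for a name from the list of things; names that differ only in an ending like _2 or _b are one class to them, and where a whole thing is asked for, a point or a joint stands for the part that bears it (a point fixed in the world has none). Each returns a list of dicts, best first, with "conf" (0 to 1); they miss things now and then, are a little off and sometimes report something else, mostly with a low value. They report only what shows in the picture. A call takes as long as a camera call. They do not tell look-alikes from the thing itself.
- spot_in(camera, thing): "box" ([left, top, width, height] in pixels, round what is visible of it).
- trace(camera, thing): "pixels" (384x512 bool, what is visible of it) and "box" ([left, top, width, height] in pixels, round what is visible of it).
The state is a dict: "clock": time; "q": joint angles; "qd": joint speeds; "effort": joint torques, N m; "tool_pos": TCP position; "tool_rot": TCP orientation; "ft_force": force on the tool from outside, world axes, zero at the start; "moment": the same for the moment, N m; "gripper_width": opening from 0.0 (shut) to 1.0 (fully open).
Only numpy, scipy, OpenCV 4.12 (cv2) and the standard library are available. Lean on these libraries where they do the work, as an engineer would, in place of code of your own. Each camera call takes 0.05 s, during which the arm holds its last target. There are 200 camera calls.

## Working session

There is one attempt and no reset: what is moved stays moved. The work goes in short steps, Python scripts to look and compute and a tool call to move; the robot and the scene stay as the last step left them, time stands still between calls to the robot, and variables do not carry over. Pictures are saved under pics/ and viewed, about 12 in all and at most 16, crops included, and the job is handed in when it is done.

Besides the shell and the picture viewer there is one more tool, called after ">>>" by a JSON object that holds its "op" and its "data", one argument or row to a line. servo_tool: Moves the arm, as the interface text tells. Its arguments: {"type":"object","properties":{"moves":{"type":"array"},"newtons":{"type":"number"}},"required":["moves"]}

```bash
mkdir -p pics; ls; cat > h.py <<'E'
import numpy as np, cv2
from plant import status, cams, manip, spot_in, trace
def cap(n,save=None):
    c=cams.capture(n)
    for k in ("intrinsics","R","t"): c[k]=np.array(c[k],float)
    if save: cv2.imwrite(f"pics/{save}.png",cv2.cvtColor(np.array(c["pixels"],np.uint8),cv2.COLOR_RGB2BGR))
    return c
def back(c,u,v,z):
    d=c["R"].T@np.linalg.inv(c["intrinsics"])@np.array([u,v,1.]); o=-c["R"].T@c["t"].ravel()
    return o+d*(z-o[2])/d[2]
def proj(c,X):
    p=c["intrinsics"]@(c["R"]@np.array(X,float)+c["t"].ravel()); return p[:2]/p[2]
E
python3 - <<'E'
from h import *
for n in ("top","side"):
    c=cap(n,n+"0")
    print(n,(-c["R"].T@c["t"].ravel()).round(), c["R"].round(2).tolist(), c["intrinsics"][0,0])
    for t in ["flywheel","handle_mid","base_rim","lid","lid_knob","mat","former1","stiffener_tin","tape_roll","hat_brush","thread_spool","ribbon_reel","pin_jar"]:
        try: print(t,[(np.round(d["conf"],2),np.round(d["box"]).tolist()) for d in spot_in(n,t)])
        except Exception as e: print(t,e)
a=cv2.imread("pics/top0.png");b=cv2.imread("pics/side0.png")
print(status.state())
E
```

```text
pics
top [ 243.  -68. 1612.] [[0.01, -1.0, -0.02], [-0.98, -0.01, -0.19], [0.19, 0.02, -0.98]] 435.5170221307383
flywheel [(np.float64(0.89), [259.0, 154.0, 42.0, 40.0])]
handle_mid [(np.float64(0.57), [273.0, 180.0, 10.0, 9.0])]
base_rim [(np.float64(0.68), [197.0, 155.0, 44.0, 40.0])]
lid [(np.float64(0.64), [190.0, 144.0, 52.0, 49.0]), (np.float64(0.28), [267.0, 222.0, 18.0, 14.0])]
lid_knob [(np.float64(0.83), [196.0, 143.0, 42.0, 49.0]), (np.float64(0.67), [120.0, 208.0, 27.0, 25.0])]
mat [(np.float64(0.64), [166.0, 207.0, 44.0, 43.0]), (np.float64(0.64), [90.0, 137.0, 220.0, 61.0])]
former1 [(np.float64(0.73), [334.0, 208.0, 21.0, 14.0]), (np.float64(0.71), [360.0, 235.0, 15.0, 16.0]), (np.float64(0.71), [383.0, 230.0, 15.0, 13.0]), (np.float64(0.68), [296.0, 217.0, 15.0, 18.0]), (np.float64(0.64), [324.0, 143.0, 23.0, 25.0]), (np.float64(0.57), [343.0, 178.0, 14.0, 14.0]), (np.float64(0.56), [233.0, 221.0, 17.0, 16.0]), (np.float64(0.55), [364.0, 204.0, 15.0, 16.0]), (np.float64(0.5), [266.0, 219.0, 20.0, 15.0]), (np.float64(0.28), [195.0, 157.0, 44.0, 36.0])]
stiffener_tin [(
[... 2141 characters left out ...]
[322.0, 231.0, 16.0, 25.0])]
{'clock': 1.4, 'q': array([ 1.07059312e+00,  1.30399438e-01,  1.48821824e+00,  3.69644427e-06,
        1.52296599e+00, -8.53910558e-02]), 'qd': array([ 0.00094125, -0.00128548,  0.00048286,  0.00084214,  0.00052714,
        0.00277803]), 'effort': array([-1.29529285e-04, -5.59761822e+01, -4.92036152e+01,  7.67505239e-02,
        2.27382453e-02,  3.96070163e-05]), 'tool_pos': array([241.78843904, 549.13493551, 196.72552555]), 'tool_rot': array([ 2.05922348e-01,  9.78568335e-01,  4.83564306e-06, -4.70410761e-07]), 'ft_force': array([ 0.58811775,  0.49635843, -0.38799433]), 'moment': array([ 0.01302612, -0.02965251, -0.01664838]), 'gripper_width': 1.002387936875507}
```

```bash
python3 - <<'E'
import cv2
a=cv2.imread("pics/top0.png")[105:300,100:420]
cv2.imwrite("pics/top0c.png",cv2.resize(a,None,fx=2.5,fy=2.5,interpolation=cv2.INTER_CUBIC))
a=cv2.imread("pics/side0.png")[140:384,90:390]
cv2.imwrite("pics/side0c.png",cv2.resize(a,None,fx=2.4,fy=2.4,interpolation=cv2.INTER_CUBIC))
E
```

```text
(no output)
```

View pics/top0c.png

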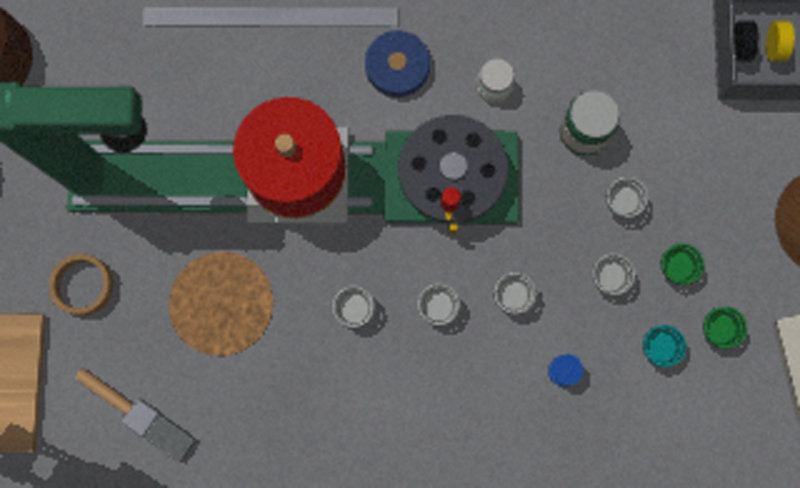

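View pics/side0c.png

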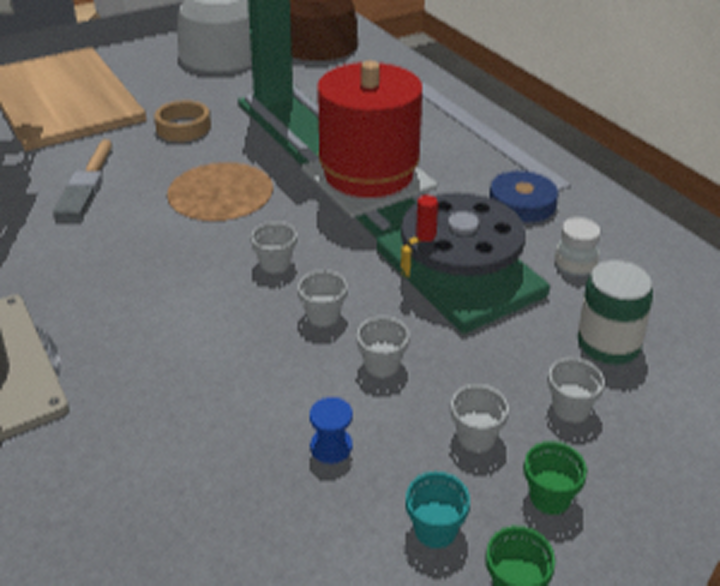

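```bash
python3 - <<'E'
from h import *
c=cap("top")
P={"f1":(354,306,48),"f2":(439,304,48),"f3":(516,292,48),"f4":(615,273,48),"f5":(627,197,48),"knob":(285,140,211),"wheel":(453,165,76),"handle":(451,196,133),"mat":(221,303,2),"tin":(595,114,100),"pad":(124,130,250),"spool":(566,370,50)}
for k,(u,v,z) in P.items(): print(k,back(c,100+u/2.5,105+v/2.5,z).round().tolist())
cs=cap("side")
P={"f1":(274,238,48),"f2":(323,291,48),"f3":(383,337,48),"f4":(479,408,48),"f5":(575,381,48),"knob":(370,70,205),"wheel":(463,223,80),"handle":(428,203,131),"mat":(220,191,2)}
for k,(u,v,z) in P.items(): print(k,back(cs,90+u/2.4,140+v/2.4,z).round().tolist())
E
```

```text
f1 [410.0, 9.0, 48.0]
f2 [414.0, -114.0, 48.0]
f3 [433.0, -224.0, 48.0]
f4 [462.0, -367.0, 48.0]
f5 [574.0, -388.0, 48.0]
knob [613.0, 96.0, 211.0]
wheel [613.0, -133.0, 76.0]
handle [555.0, -127.0, 133.0]
mat [418.0, 209.0, 2.0]
tin [684.0, -335.0, 100.0]
pad [615.0, 302.0, 250.0]
spool [322.0, -294.0, 50.0]
f1 [412.0, 3.0, 48.0]
f2 [415.0, -123.0, 48.0]
f3 [434.0, -228.0, 48.0]
f4 [462.0, -369.0, 48.0]
f5 [574.0, -393.0, 48.0]
knob [610.0, 90.0, 205.0]
wheel [615.0, -132.0, 80.0]
handle [558.0, -132.0, 131.0]
mat [421.0, 206.0, 2.0]
```

>>> {"op": "servo_tool", "data": {
  "moves": [
    [0,0,-1,-1,-1],
    [0,0,-1,-1,-1],
    [0,0,-1,-1,-1],
    [0,0,-1,-0.97,-1],
    [0,0,0,0,-1]
  ],
  "newtons": 20
}}

```text
clock: 2.12
tool_pos: [242.4, 550.3, 320.1]
tool_rot: [-0.001, 1.0, 0.002, 0.001]
ft_force: [-0.3, -0.4, -0.3]
gripper_width: 1.0
```

>>> {"op": "servo_tool", "data": {
  "moves": [
    [-0.5,-1,0,0,-1],
    [-0.5,-1,0,0,-1],
    [-0.5,-1,0,0,-1],
    [-0.5,-1,0,0,-1],
    [-0.5,-1,0,0,-1],
    [-0.5,-1,0,0,-1],
    [-0.5,-1,0,0,-1],
    [-0.5,-1,0,0,-1],
    [-0.5,-1,0,0,-1],
    [-0.5,-1,0,0,-1],
    [-0.5,-1,0,0,-1],
    [-0.5,-1,0,0,-1]
  ]
}}

```text
clock: 3.62
tool_pos: [422.1, 188.2, 315.2]
tool_rot: [0.0, 1.0, -0.0, -0.001]
ft_force: [-0.3, -0.5, 0.6]
gripper_width: 0.999
```

>>> {"op": "servo_tool", "data": {
  "moves": [
    [-0.8,-0.4,0,0,-1],
    [-0.8,-0.4,0,0,-1],
    [-0.8,-0.4,0,0,-1],
    [-0.8,-0.4,0,0,-1],
    [-0.8,-0.4,0,0,-1],
    [-0.8,-0.4,0,0,-1],
    [-0.8,-0.4,0,0,-1],
    [-0.75,-0.4,0,0,-1],
    [0,0,0,0,-1],
    [0,0,0,0,-1]
  ]
}}

```text
clock: 4.88
tool_pos: [612.0, 93.7, 315.7]
tool_rot: [-0.0, 1.0, 0.0, -0.001]
ft_force: [-0.0, -0.1, -0.3]
gripper_width: 0.997
```

```bash
python3 - <<'E'
from h import *
c=cap("wrist","w1"); R=c["R"]
print((-R.T@c["t"].ravel()).round(), R.round(2).tolist(), c["intrinsics"][0,0], status.state()["tool_pos"],status.state()["tool_rot"])
for t in ("lid_knob","lid"): print([(d["conf"],d["box"]) for d in spot_in("wrist",t)])
E
```

```text
[534.  94. 503.] [[-0.0, 1.0, -0.0], [0.96, 0.0, 0.28], [0.28, -0.0, -0.96]] 298.7923523685671 [612.0339235   93.90285654 316.15665965] [-3.24396678e-04  9.99999824e-01  5.79370539e-05 -4.93574133e-04]
[(0.7, [197.1, 106.0, 129.6, 131.4]), (0.32, [82.3, 0.0, 50.4, 41.2])]
[(0.6, [196.8, 109.1, 128.6, 130.1])]
```

View pics/w1.png

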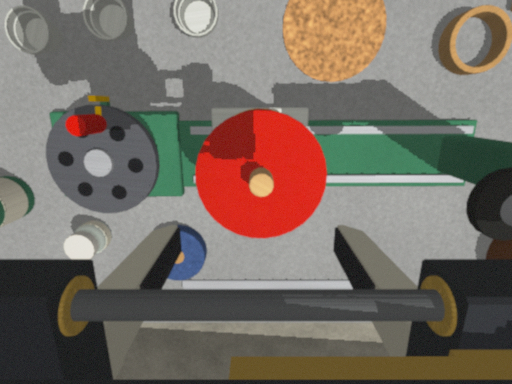

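```bash
python3 - <<'E'
from h import *
c=cap("wrist")
hsv=cv2.cvtColor(np.array(c["pixels"],np.uint8),cv2.COLOR_RGB2HSV)
m=(((hsv[...,0]<6)|(hsv[...,0]>174))&(hsv[...,1]>150)&(hsv[...,2]>80)).astype(np.uint8)
n,l,s,ce=cv2.connectedComponentsWithStats(m)
i=1+np.argmax(s[1:,4]); x,y,w,h=s[i,:4];print(s[i],back(c,x+w/2,y+h/2,179))
k=((hsv[...,0]>12)&(hsv[...,0]<30)&(hsv[...,1]>60)).astype(np.uint8); k[:165]=0;k[200:]=0;k[:,:240]=0;k[:,285:]=0
n,l,s,ce=cv2.connectedComponentsWithStats(k);j=1+np.argmax(s[1:,4]);print(s[j],ce[j],back(c,*ce[j],208))
for n,u,v,z in [("hub",98,163,80),("handle",77,127,133),("mat",335,24,2),("wheel",103,158,76),("f1",196,14,48)]: print(n,back(c,u,v,z).round())
E
```

```text
[  195   109   131   128 12443] [606.49841715  98.2376641  179.        ]
[249 168  24  28 526] [260.53802281 181.61406844] [608.98743875  97.98747349 208.        ]
hub [ 614. -134.   80.]
handle [ 560. -125.  133.]
mat [417. 211.   2.]
wheel [ 608. -128.   76.]
f1 [416.  11.  48.]
```

>>> {"op": "servo_tool", "data": {
  "moves": [
    [0.12,0.13,0.9,0,-0.3],
    [0,0,0.9,0,-0.3],
    [0,0,0.9,0,-0.3],
    [0,0,0.9,0,-0.3],
    [0,0,0.83,0,-0.3],
    [0,0,0,0,1],
    [0,0,0,0,1],
    [0,0,0,0,1],
    [0,0,0,0,1],
    [0,0,0,0,1]
  ],
  "newtons": 40
}}

```text
clock: 6.32
tool_pos: [609.8, 97.7, 185.1]
tool_rot: [-0.001, 1.0, 0.0, 0.001]
ft_force: [-0.6, 0.4, 4.4]
gripper_width: 0.26
```

>>> {"op": "servo_tool", "data": {
  "moves": [
    [0,0,-0.3,0,1],
    [0,0,-0.7,0,1],
    [0,0,-1,0,1],
    [0,0,-1,0,1],
    [0,0,-1,0,1],
    [0,0,0,0,1],
    [0,0,0,0,1]
  ]
}}

```text
clock: 7.2
tool_pos: [608.9, 97.3, 303.0]
tool_rot: [-0.0, 1.0, -0.0, -0.0]
ft_force: [-1.1, 0.3, -2.1]
gripper_width: 0.254
```

```bash
python3 - <<'E'
from h import *
print(status.state()["tool_pos"],status.state()["ft_force"])
c=cap("wrist","w2")
cv2.imwrite("pics/w2.png",cv2.resize(cv2.imread("pics/w2.png"),None,fx=1,fy=1))
E
```

```text
[608.87965137  97.30302753 302.99391979] [-1.12483259  0.26238364 -2.11786915]
```

View pics/w2.png

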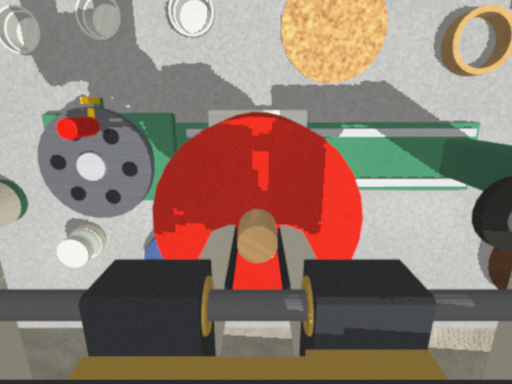

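>>> {"op": "servo_tool", "data": {
  "moves": [
    [0.5,0.3,0,0,1],
    [0.9,0.53,0,0,1],
    [1,0.58,0,0,1],
    [1,0.58,0,0,1],
    [1,0.58,0,0,1],
    [1,0.58,0,0,1],
    [0.6,0.37,0,0,1],
    [0.4,0.2,0.2,0,1],
    [0,0,1,0,1],
    [0,0,1,0,1],
    [0,0,1,0,1],
    [0,0,1,0,1]
  ]
}}

```text
clock: 8.75
tool_pos: [416.9, 208.3, 176.0]
tool_rot: [-0.0, 1.0, -0.0, -0.0]
ft_force: [-0.5, 0.0, -1.9]
gripper_width: 0.258
```

>>> {"op": "servo_tool", "data": {
  "moves": [
    [0,0,0.8,0,1],
    [0,0,0.5,0,1],
    [0,0,0.2,0,1],
    [0,0,0,0,1],
    [0,0,0,0,1]
  ]
}}

```text
clock: 9.38
tool_pos: [417.7, 209.1, 133.9]
tool_rot: [-0.0, 1.0, 0.0, 0.001]
ft_force: [0.6, -0.1, -2.8]
gripper_width: 0.259
```

>>> {"op": "servo_tool", "data": {
  "moves": [
    [0,0,0.1,0,1],
    [0,0,0.05,0,1],
    [0,0,0,0,1],
    [0,0,0,0,1]
  ]
}}

```text
clock: 9.88
tool_pos: [417.5, 209.3, 129.1]
tool_rot: [-0.001, 1.0, 0.0, 0.001]
ft_force: [-0.6, 2.9, 3.4]
gripper_width: 0.257
```

>>> {"op": "servo_tool", "data": {
  "moves": [
    [0,0,0,0,0],
    [0,0,0,0,-0.3],
    [0,0,-0.3,0,-0.3],
    [0,0,-0.9,0,-0.3],
    [0,0,-1,0,-0.5],
    [0,0,-1,0,-1],
    [0,0,-1,0,-1],
    [0,-1,-0.5,0,-1],
    [0,-1,0,0,-1],
    [0,-1,0,0,-1]
  ]
}}

```text
clock: 11.12
tool_pos: [417.2, 117.9, 270.2]
tool_rot: [-0.001, 1.0, -0.0, 0.001]
ft_force: [-0.3, 0.1, 0.1]
gripper_width: 0.997
```

>>> {"op": "servo_tool", "data": {
  "moves": [
    [0,-1,0,0,-1],
    [0,-1,0,0,-1],
    [0,-1,0,0,-1],
    [0.1,-0.6,0,0,-1],
    [0,0,0,0,-1],
    [0,0,0,0,-1]
  ]
}}

```text
clock: 11.88
tool_pos: [414.3, 11.2, 269.6]
tool_rot: [-0.0, 1.0, 0.0, 0.0]
ft_force: [0.1, 0.4, 0.0]
gripper_width: 0.998
```

```bash
python3 - <<'E'
from h import *
s=status.state();print(s["tool_pos"],s["clock"])
c=cap("wrist","w3")
for t in ("lid","former1"): print([(round(d["conf"],2),np.round(d["box"],1).tolist(),back(c,d["box"][0]+d["box"][2]/2,d["box"][1]+d["box"][3]/2,30).round().tolist()) for d in spot_in("wrist",t)])
E
```

```text
[414.27987681  11.16067    269.64338169] 11.875
[(0.74, [342.5, 109.8, 150.6, 128.9], [433.0, 246.0, 30.0]), (0.68, [122.0, 336.5, 38.5, 44.9], [770.0, -194.0, 30.0])]
[(0.93, [236.7, 138.6, 39.3, 42.9], [412.0, 11.0, 30.0]), (0.74, [146.6, 143.0, 43.5, 40.3], [417.0, -117.0, 30.0]), (0.71, [0.3, 239.5, 33.9, 17.5], [553.0, -366.0, 30.0]), (0.59, [1.1, 172.7, 30.9, 41.8], [463.0, -347.0, 30.0]), (0.59, [67.7, 154.2, 56.8, 44.8], [437.0, -224.0, 30.0])]
```

View pics/w3.png

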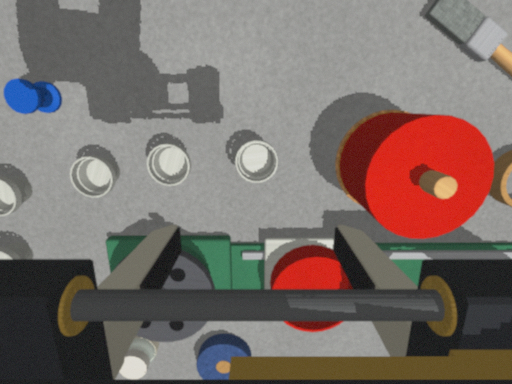

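```bash
python3 - <<'E'
from h import *
c=cap("wrist")
for u,v in [(256.3,161),(168.3,164),(93,176),(9,196)]: print(back(c,u,v,48).round(1))
g=cv2.imread("pics/w3.png")
cv2.imwrite("pics/w3z.png",cv2.resize(g[125:225,60:290],None,fx=3.4,fy=3.4,interpolation=cv2.INTER_CUBIC))
c=cap("top","top1")
hsv=cv2.cvtColor(np.array(c["pixels"],np.uint8),cv2.COLOR_RGB2HSV)
m=(((hsv[...,0]<6)|(hsv[...,0]>174))&(hsv[...,1]>150)&(hsv[...,2]>50)).astype(np.uint8)
n,l,s,ce=cv2.connectedComponentsWithStats(m)
for i in range(1,n):
  if s[i,4]>15: print(s[i],ce[i], back(c,s[i,0]+s[i,2]/2,s[i,1]+s[i,3]/2,70).round())
E
```

```text
[410.3  10.7  48. ]
[ 414.8 -111.2   48. ]
[ 432.2 -218.1   48. ]
[ 461.8 -342.7   48. ]
[420 114  12  16 153] [425.60130719 121.11764706] [ 804. -667.   70.]
[201 155  35  21 536] [218.9011194 165.3358209] [634.  96.  70.]
[277 180   7   9  53] [279.88679245 184.16981132] [ 565. -130.   70.]
[162 202  31  44 994] [177.43460765 222.28470825] [418. 237.  70.]
```

View pics/w3z.png

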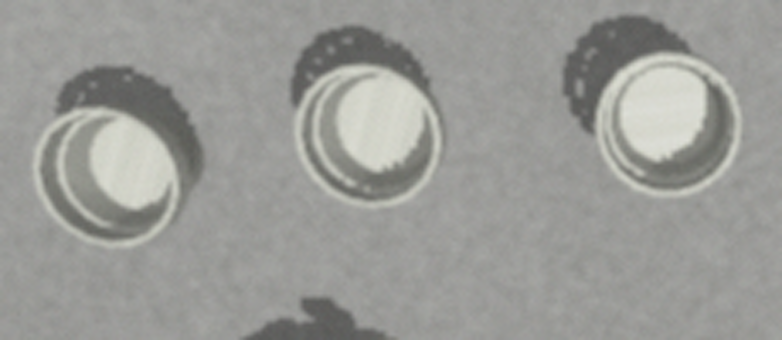

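>>> {"op": "servo_tool", "data": {
  "moves": [
    [0.11,0,1,0,-1],
    [0,0,1,0,-1],
    [0,0,1,0,-1],
    [0,0,1,0,-1],
    [0,0,1,0,-1],
    [0,0,1,0,-1],
    [0,0,1,0,-1],
    [0,0,0.6,0,-1],
    [0,0,0.37,0,-1],
    [0,0,0,0,1],
    [0,0,0,0,1],
    [0,0,0,0,1]
  ],
  "newtons": 20
}}

```text
clock: 13.62
tool_pos: [411.7, 10.7, 31.2]
tool_rot: [-0.0, 1.0, -0.0, 0.001]
ft_force: [-1.0, -0.2, -0.1]
gripper_width: 0.726
```

>>> {"op": "servo_tool", "data": {
  "moves": [
    [0,0,0,0,1],
    [0,0,-0.3,0,1],
    [0,0,-1,0,1],
    [0,0,-1,0,1],
    [0,0,-1,0,1],
    [0,0,-1,0,1],
    [-0.5,0,-0.5,0,1],
    [-1,0.43,0,0,1],
    [-1,0.43,0,0,1],
    [-1,0.43,0,0,1],
    [-1,0.43,0,0,1],
    [0,0,0,0,1]
  ]
}}

```text
clock: 15.12
tool_pos: [546.8, 63.2, 174.3]
tool_rot: [-0.001, 1.0, 0.0, -0.0]
ft_force: [0.0, 0.1, -0.3]
gripper_width: 0.007
```

```bash
python3 - <<'E'
from h import *
s=status.state();print(s["tool_pos"],s["gripper_width"],s["clock"])
c=cap("wrist","w4")
E
```

```text
[546.81516064  63.17741501 174.32072712] 0.006814715538473125 15.125
```

View pics/w4.png

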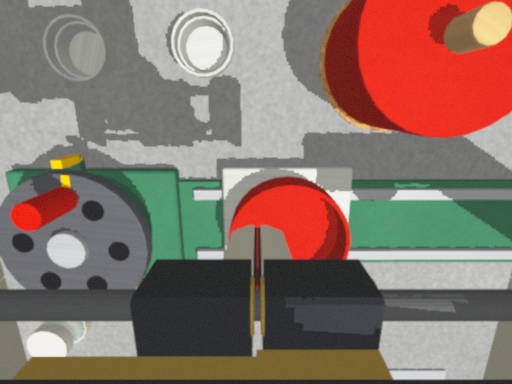

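```bash
python3 - <<'E'
from h import *
c=cap("wrist")
print(back(c,202.5,43,48).round(1), back(c,289.5,177,70).round(1),back(c,229,240,70).round(1),back(c,350.5,240,70).round(1),back(c,56,237,76))
E
```

```text
[410.9  10.8  48. ] [536.7  95.5  70. ] [605.6  33.4  70. ] [605.3 162.7  70. ] [ 599.82347871 -145.90111316   76.        ]
```

>>> {"op": "servo_tool", "data": {
  "moves": [
    [0.9,-0.35,0,0,-0.8],
    [0.9,-0.35,0,0,-0.8],
    [0.9,-0.35,0,0,-0.8],
    [0.9,-0.35,0,0,-0.8],
    [0.93,-0.35,0,0,-0.8],
    [0,0,1,0,-0.8],
    [0,0,1,0,-0.8],
    [0,0,0.6,0,-0.8],
    [0,0,0,0,-0.8],
    [0,0,0,0,-0.8],
    [0,0,0,0,-0.8]
  ]
}}

```text
clock: 16.6
tool_pos: [410.8, 9.7, 97.5]
tool_rot: [-0.0, 1.0, -0.0, 0.001]
ft_force: [0.2, 0.0, 0.6]
gripper_width: 0.898
```

>>> {"op": "servo_tool", "data": {
  "moves": [
    [0,0,1,0,-0.8],
    [0,0,1,0,-0.8],
    [0,0,0.27,0,-0.8],
    [0,0,0,0,1],
    [0,0,0,0,1],
    [0,0,0,0,1],
    [0,0,0,0,1],
    [0,0,0,0,1],
    [0,0,0,0,1]
  ]
}}

```text
clock: 17.73
tool_pos: [410.0, 9.9, 28.2]
tool_rot: [-0.0, 1.0, -0.0, 0.0]
ft_force: [-0.1, 0.2, 0.0]
gripper_width: 0.306
```

```bash
python3 - <<'E'
from h import *
s=status.state();print(s["tool_pos"],s["gripper_width"],s["clock"])
a=cap("wrist","w5"); b=cap("side","s5")
a=cv2.imread("pics/w5.png");b=cv2.imread("pics/side0.png");b=cv2.imread("pics/s5.png")[170:330,150:340]
cv2.imwrite("pics/m5.png",np.hstack([cv2.resize(a,(400,300)),cv2.resize(b,(356,300),interpolation=cv2.INTER_CUBIC)]))
E
```

```text
[410.01447885   9.88728213  28.18890881] 0.30583351309387236 17.725
```

View pics/m5.png

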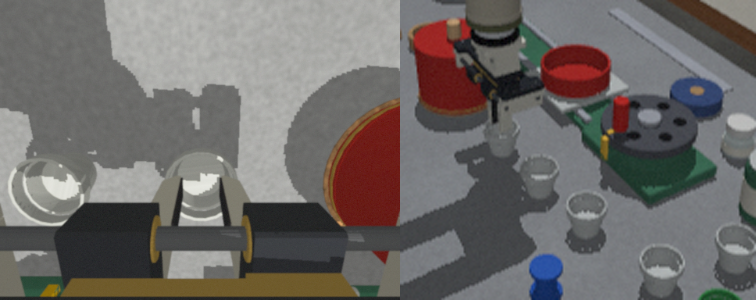

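>>> {"op": "servo_tool", "data": {
  "moves": [
    [0,0,0,0,1],
    [0,0,0,0,1],
    [0,0,0,0,1]
  ]
}}

```text
clock: 18.2
tool_pos: [410.0, 9.9, 28.1]
tool_rot: [-0.0, 1.0, -0.0, -0.0]
ft_force: [-1.1, 0.0, -0.1]
gripper_width: 0.005
```

```bash
python3 - <<'E'
from h import *
c=cap("wrist","w6")
for z in (48,): print(proj(c,[411,11,z]),[proj(c,[411+30*np.cos(t),11+30*np.sin(t),48]).round().tolist() for t in (0,1.57,3.14,4.71)])
a=cv2.imread("pics/w6.png")[170:330,170:350]
b=cv2.imread("pics/s5.png")[190:260,175:260]
cv2.imwrite("pics/m6.png",np.hstack([cv2.resize(a,(450,400),interpolation=cv2.INTER_CUBIC),cv2.resize(b,(340,400),interpolation=cv2.INTER_CUBIC)]))
E
```

```text
[258.03190662 240.28633292] [[258.0, 283.0], [307.0, 240.0], [258.0, 193.0], [209.0, 240.0]]
```

View pics/m6.png

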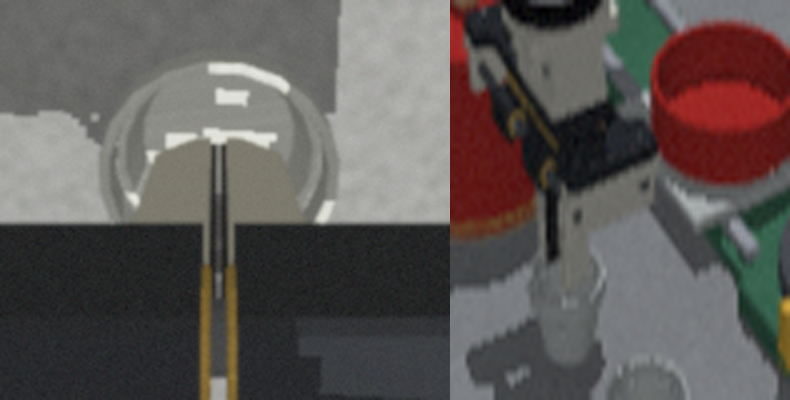

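>>> {"op": "servo_tool", "data": {
  "moves": [
    [0,0,0,0,0.2],
    [0,0,0,0,0.2],
    [0,0,0,0,0.2],
    [0,0,0,0,0.2],
    [0,0,0,0,0.2],
    [0,0,0,0,0.2]
  ]
}}

```text
clock: 19.0
tool_pos: [410.0, 9.9, 28.1]
tool_rot: [-0.0, 1.0, 0.0, -0.0]
ft_force: [0.2, -0.3, 0.0]
gripper_width: 0.399
```

>>> {"op": "servo_tool", "data": {
  "moves": [
    [0,0,0,0,-0.45],
    [0,0,0,0,-0.45],
    [0,0,0,0,-0.45],
    [0,0,0,0,-0.45],
    [0,0,0,0,-0.45],
    [0,0,0,0,-0.45]
  ]
}}

```text
clock: 19.75
tool_pos: [410.0, 9.9, 28.2]
tool_rot: [-0.0, 1.0, -0.0, 0.0]
ft_force: [0.5, 0.4, 0.4]
gripper_width: 0.725
```

```bash
python3 - <<'E'
from h import *
c=cap("wrist","w7");b=cap("side","s7")
a=cv2.imread("pics/w7.png")[170:330,170:350]
b=cv2.imread("pics/s7.png")[190:260,175:260]
cv2.imwrite("pics/m7.png",np.hstack([cv2.resize(a,(450,400),interpolation=cv2.INTER_CUBIC),cv2.resize(b,(340,400),interpolation=cv2.INTER_CUBIC)]))
E
```

```text
(no output)
```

View pics/m7.png

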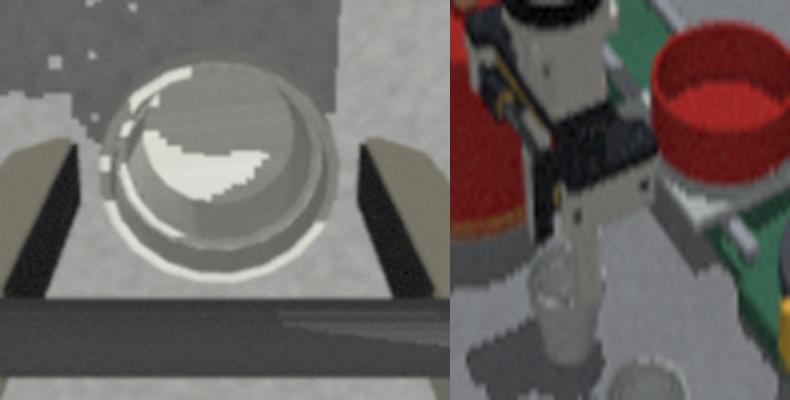

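>>> {"op": "servo_tool", "data": {
  "moves": [
    [0,0,0.33,0,-0.6],
    [0,0,0,0,1],
    [0,0,0,0,1],
    [0,0,0,0,1],
    [0,0,0,0,1],
    [0,0,0,0,1]
  ]
}}

```text
clock: 20.6
tool_pos: [410.0, 9.9, 18.3]
tool_rot: [-0.0, 1.0, 0.0, 0.0]
ft_force: [0.5, 0.5, -1.6]
gripper_width: 0.634
```

>>> {"op": "servo_tool", "data": {
  "moves": [
    [0,0,0,0,1],
    [0,0,-0.3,0,1],
    [0,0,-0.7,0,1],
    [0,0,-1,0,1],
    [0,0,-1,0,1],
    [0,0,-1,0,1],
    [0,0,0,0,1]
  ]
}}

```text
clock: 21.48
tool_pos: [412.2, 9.7, 141.3]
tool_rot: [-0.0, 1.0, -0.0, 0.003]
ft_force: [0.7, -0.9, -1.8]
gripper_width: 0.636
```

>>> {"op": "servo_tool", "data": {
  "moves": [
    [-0.5,0.22,0,0,1],
    [-0.9,0.4,0,0,1],
    [-1,0.45,0,0,1],
    [-1,0.45,0,0,1],
    [-1,0.45,0,0,1],
    [-1,0.45,0,0,1],
    [-0.7,0.3,0,0,1],
    [-0.4,0.2,0,0,1],
    [0,0,0,0,1],
    [0,0,0,0,1]
  ]
}}

```text
clock: 22.72
tool_pos: [603.9, 97.4, 137.1]
tool_rot: [-0.0, 1.0, -0.0, -0.001]
ft_force: [0.2, -1.0, -1.5]
gripper_width: 0.63
```

```bash
python3 - <<'E'
from h import *
s=status.state();print(s["tool_pos"],s["gripper_width"],s["clock"])
c=cap("wrist","w8")
c=cap("side","s8")
a=cv2.imread("pics/w8.png");b=cv2.imread("pics/s8.png")[150:250,190:300]
cv2.imwrite("pics/m8.png",np.hstack([a[84:],cv2.resize(b,(288,300),interpolation=cv2.INTER_CUBIC)]))
E
```

```text
[603.92889398  97.43703677 137.1498718 ] 0.6299808158045747 22.725
```

View pics/m8.png

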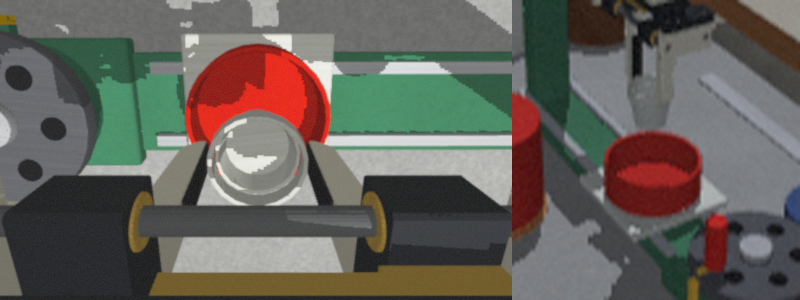

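```bash
python3 - <<'E'
from h import *
c=cap("wrist")
hsv=cv2.cvtColor(np.array(c["pixels"],np.uint8),cv2.COLOR_RGB2HSV)
m=(((hsv[...,0]<6)|(hsv[...,0]>174))&(hsv[...,1]>150)&(hsv[...,2]>40)).astype(np.uint8)
n,l,s,ce=cv2.connectedComponentsWithStats(m);i=1+np.argmax(s[1:,4]);x,y,w,h=s[i,:4];print(s[i])
print(back(c,x+w/2,y,70)+[66,0,0], back(c,x,200,70),back(c,x+w,200,70))
E
```

```text
[  302     0   210    70 11072]
[516.47330273 209.71184732  70.        ] [607.4666191  137.99847089  70.        ] [607.22024824 325.62778268  70.        ]
```

>>> {"op": "servo_tool", "data": {
  "moves": [
    [-0.1,0.02,0.9,0,1],
    [0,0,0.9,0,1],
    [0,0,0.6,0,1],
    [0,0,0.25,0,1],
    [0,0,0.15,0,1],
    [0,0,0,0,1]
  ]
}}

```text
clock: 23.62
tool_pos: [608.3, 98.3, 54.8]
tool_rot: [-0.0, 1.0, 0.0, 0.0]
ft_force: [0.5, 0.1, -1.2]
gripper_width: 0.634
```

>>> {"op": "servo_tool", "data": {
  "moves": [
    [0,0,0.08,0,1],
    [0,0,0,0,1],
    [0,0,0,0,0],
    [0,0,0,0,-0.6],
    [0,0,0,0,-0.6],
    [0,0,-0.4,0,-0.6],
    [0,0,-1,0,-0.7],
    [0,0,-1,0,-0.8],
    [0,0,-1,0,-0.8],
    [0,0,-0.6,0,-0.8]
  ]
}}

```text
clock: 24.88
tool_pos: [608.8, 98.4, 174.6]
tool_rot: [-0.0, 1.0, 0.0, 0.001]
ft_force: [0.1, 0.1, 0.0]
gripper_width: 0.897
```

```bash
python3 - <<'E'
from h import *
s=status.state();print(s["tool_pos"],s["gripper_width"],s["clock"])
c=cap("wrist","w9")
hsv=cv2.cvtColor(np.array(c["pixels"],np.uint8),cv2.COLOR_RGB2HSV)
m=(((hsv[...,0]<6)|(hsv[...,0]>174))&(hsv[...,1]>150)&(hsv[...,2]>40)).astype(np.uint8)
n,l,s,ce=cv2.connectedComponentsWithStats(m)
for i in range(1,n):
  if s[i,4]>800:
    x,y,w,h=s[i,:4];print(s[i],back(c,x+w/2,y,70)+[66,0,0])
for d in spot_in("wrist","former1"): b=d["box"];print(round(d["conf"],2),np.round(b),back(c,b[0]+b[2]/2,b[1]+b[3]/2,75))
cv2.imwrite("pics/w9.png",cv2.imread("pics/w9.png"))
E
```

```text
[608.76789142  98.35091287 174.58206418] 0.897384013488822 24.875
[ 295    0  207   69 9922] [510.62613474 219.32813414  70.        ]
[ 192  121  129  125 9461] [611.41501306  98.18380265  70.        ]
0.97 [ 7.  0. 69. 13.] [451.04957902 -83.43072157  75.        ]
0.72 [228. 160.  58.  59.] [612.01731787  98.84216223  75.        ]
```

View pics/w9.png

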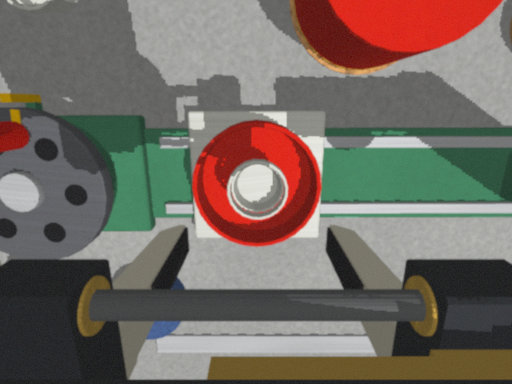

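>>> {"op": "servo_tool", "data": {
  "moves": [
    [0.8,-0.88,0,0,-0.8],
    [0.8,-0.88,0,0,-0.8],
    [0.8,-0.88,0,0,-0.8],
    [0.8,-0.88,0,0,-0.8],
    [0.8,-0.88,0,0,-0.8],
    [0.8,-0.87,0,0,-0.8],
    [0.8,-0.87,0,0,-0.8],
    [0.85,-0.87,0,0,-0.8],
    [0,0,0.5,0,-0.8],
    [0,0,0,0,-0.8],
    [0,0,0,0,-0.8]
  ]
}}

```text
clock: 26.35
tool_pos: [414.7, -111.4, 156.3]
tool_rot: [-0.001, 1.0, 0.0, -0.001]
ft_force: [-1.1, -0.2, -0.4]
gripper_width: 0.898
```

```bash
python3 - <<'E'
from h import *
s=status.state();print(s["tool_pos"],s["gripper_width"],s["clock"])
c=cap("wrist","w10")
hsv=cv2.cvtColor(np.array(c["pixels"],np.uint8),cv2.COLOR_RGB2GRAY)
for d in trace("wrist","former1"):
  b=d["box"];print(round(d["conf"],2),np.round(b),back(c,b[0]+b[2]/2,b[1]+b[3]/2,48).round(1))
  if d["conf"]>0.5:
    k=max(cv2.findContours(d["pixels"].astype(np.uint8),0,1)[0],key=len)
    (u,v),ax,an=cv2.fitEllipse(cv2.convexHull(k)); print((u,v),ax,back(c,u,v,48).round(1))
print(proj(c,[415.3,-111.8,48]),proj(c,[432,-219.5,48]))
E
```

```text
[ 414.70085265 -111.44348153  156.26494037] 0.8979950806695031 26.35
0.75 [119. 172.  66.  57.] [ 432.  -220.2   48. ]
(152.48928833007812, 199.20181274414062) (55.7806396484375, 60.25960922241211) [ 430.3 -219.2   48. ]
0.7 [  0. 194.  64.  60.] [ 458.3 -349.7   48. ]
(28.10053253173828, 222.09400939941406) (55.17826461791992, 73.94208526611328) [ 456.  -353.5   48. ]
0.66 [227. 155.  56.  56.] [ 412.7 -112.5   48. ]
(255.6206817626953, 184.13572692871094) (56.5042839050293, 57.19419479370117) [ 413.9 -112.4   48. ]
[256.22073034 185.42838131] [152.38443167 200.76690612]
```

>>> {"op": "servo_tool", "data": {
  "moves": [
    [0,-0.02,1,0,-0.8],
    [0,0,1,0,-0.8],
    [0,0,1,0,-0.8],
    [0,0,1,0,-0.8],
    [0,0,0.45,0,-0.8],
    [0,0,0.15,0,1],
    [0,0,0,0,1],
    [0,0,0,0,1],
    [0,0,0,0,1],
    [0,0,0,0,1],
    [0,0,0,0,1],
    [0,0,0,0,1]
  ]
}}

```text
clock: 27.95
tool_pos: [415.6, -113.2, 20.0]
tool_rot: [-0.0, 1.0, -0.0, 0.001]
ft_force: [-0.0, 1.7, 6.2]
gripper_width: 0.626
```

>>> {"op": "servo_tool", "data": {
  "moves": [
    [0,0,-0.3,0,1],
    [0,0,-0.7,0,1],
    [0,0,-1,0,1],
    [0,0,-1,0,1],
    [0,0,-1,0,1],
    [0,0,-1,0,1],
    [0,0,-0.5,0,1],
    [0,0,0,0,1]
  ]
}}

```text
clock: 28.95
tool_pos: [415.1, -113.0, 184.7]
tool_rot: [-0.0, 1.0, -0.0, 0.001]
ft_force: [0.0, -0.1, -1.9]
gripper_width: 0.627
```

>>> {"op": "servo_tool", "data": {
  "moves": [
    [-0.4,0.44,0,0,1],
    [-0.8,0.87,0,0,1],
    [-0.88,0.96,0,0,1],
    [-0.88,0.96,0,0,1],
    [-0.88,0.96,0,0,1],
    [-0.88,0.96,0,0,1],
    [-0.88,0.96,0,0,1],
    [-0.57,0.6,0,0,1],
    [-0.3,0.34,0,0,1],
    [0,0,0.8,0,1],
    [0,0,0.8,0,1],
    [0,0,0,0,1]
  ]
}}

```text
clock: 30.45
tool_pos: [605.9, 98.3, 132.3]
tool_rot: [-0.0, 1.0, -0.0, -0.003]
ft_force: [0.4, -0.1, -1.7]
gripper_width: 0.627
```

```bash
python3 - <<'E'
from h import *
s=status.state();print(s["tool_pos"],s["gripper_width"],s["clock"])
c=cap("wrist","w11")
cv2.imwrite("pics/w11.png",cv2.resize(cv2.imread("pics/w11.png")[100:300,130:390],None,fx=2.5,fy=2.5,interpolation=cv2.INTER_CUBIC))
print(proj(c,[609,98.4,83]),proj(c,[609,98.4,s["tool_pos"][2]-20+48]))
E
```

```text
[605.86959301  98.28605479 132.30443642] 0.6267954461834115 30.45
[256.68403198 206.89306801] [256.33413358 249.34440328]
```

View pics/w11.png

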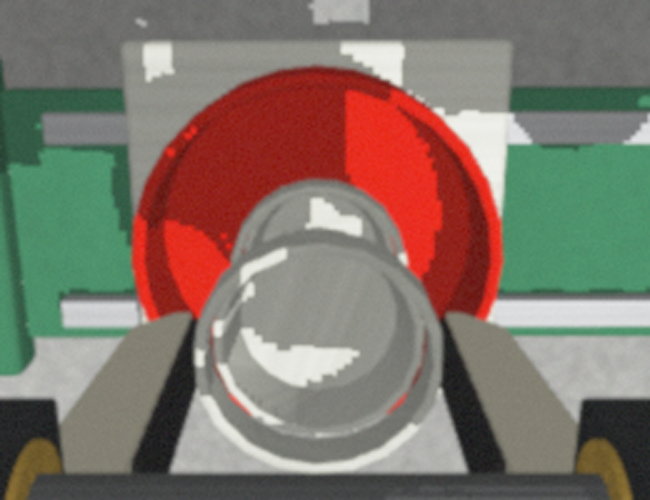

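>>> {"op": "servo_tool", "data": {
  "moves": [
    [-0.1,0.03,0.6,0,1],
    [0,0,0.6,0,1],
    [0,0,0.3,0,1],
    [0,0,0.2,0,1],
    [0,0,0.1,0,1],
    [0,0,0,0,1],
    [0,0,0,0,1]
  ]
}}

```text
clock: 31.38
tool_pos: [611.9, 99.8, 82.4]
tool_rot: [-0.0, 1.0, 0.0, 0.0]
ft_force: [0.7, -0.4, -0.5]
gripper_width: 0.626
```

>>> {"op": "servo_tool", "data": {
  "moves": [
    [0.05,-0.02,0,0,1],
    [0.05,-0.02,0,0,1],
    [0,0,0.08,0,1],
    [0,0,0.08,0,1],
    [0,0,0,0,1],
    [0,0,0,0,1]
  ]
}}

```text
clock: 32.12
tool_pos: [608.5, 98.6, 77.0]
tool_rot: [-0.0, 1.0, -0.0, -0.0]
ft_force: [0.2, -1.0, -1.9]
gripper_width: 0.627
```

>>> {"op": "servo_tool", "data": {
  "moves": [
    [0,0,0.08,0,1],
    [0,0,0.03,0,1],
    [0,0,0,0,1],
    [0,0,0,0,0],
    [0,0,0,0,-0.6],
    [0,0,0,0,-0.6],
    [0,0,-0.3,0,-0.6],
    [0,0,-1,0,-0.6],
    [0,0,-1,0,-0.8],
    [0,0,-1,0,-0.8],
    [0,0,-0.3,0,-0.8],
    [0,0,0,0,-0.8]
  ]
}}

```text
clock: 33.62
tool_pos: [608.9, 98.6, 182.1]
tool_rot: [-0.0, 1.0, 0.0, 0.001]
ft_force: [1.3, -0.1, -0.7]
gripper_width: 0.899
```

```bash
cat > m.py <<'E'
from h import *
import sys
z=float(sys.argv[1]); s=status.state();print(s["tool_pos"].round(1),round(s["gripper_width"],2),s["clock"])
c=cap("wrist")
for d in trace("wrist","former1"):
  if d["conf"]>0.4:
    k=max(cv2.findContours(d["pixels"].astype(np.uint8),0,1)[0],key=len)
    (u,v),ax,an=cv2.fitEllipse(cv2.convexHull(k)); print(round(d["conf"],2),round(u),round(v),np.round(ax,1),back(c,u,v,z).round(1))
E
python3 m.py 103
```

```text
[608.9  98.6 182.1] 0.9 33.625Traceback (most recent call last):
  File "m.py", line 8, in <module>
    (u,v),ax,an=cv2.fitEllipse(cv2.convexHull(k)); print(round(d["conf"],2),round(u),round(v),np.round(ax,1),back(c,u,v,z).round(1))
                ~~~~~~~~~~~~~~^^^^^^^^^^^^^^^^^^^
cv2.error: OpenCV(4.12.0) /io/opencv/modules/imgproc/src/shapedescr.cpp:361: error: (-201:Incorrect size of input array) There should be at least 5 points to fit the ellipse in function 'fitEllipseNoDirect'
```

>>> {"op": "servo_tool", "data": {
  "moves": [
    [0.54,-0.96,0,0,-0.8],
    [0.54,-0.96,0,0,-0.8],
    [0.54,-0.96,0,0,-0.8],
    [0.54,-0.96,0,0,-0.8],
    [0.54,-0.96,0,0,-0.8],
    [0.54,-0.96,0,0,-0.8],
    [0.54,-0.96,0,0,-0.8],
    [0.54,-0.96,0,0,-0.8],
    [0.54,-0.96,0,0,-0.8],
    [0.54,-0.96,0,0,-0.8],
    [0.5,-1,0,0,-0.8],
    [0,0,0.5,0,-0.8]
  ]
}}

```text
clock: 35.22
tool_pos: [431.1, -221.2, 166.1]
tool_rot: [0.001, 1.0, -0.0, -0.0]
ft_force: [-0.6, 0.5, 0.2]
gripper_width: 0.9
```

>>> {"op": "servo_tool", "data": {
  "moves": [
    [0,0,0.3,0,-0.8],
    [0,0,0,0,-0.8],
    [0,0,0,0,-0.8]
  ]
}}

```text
clock: 35.6
tool_pos: [432.1, -218.8, 157.6]
tool_rot: [-0.001, 1.0, 0.0, -0.0]
ft_force: [-0.3, 0.2, 0.3]
gripper_width: 0.902
```

```bash
sed -i 's/    (u,v),ax/    if len(k)<8: continue\n    (u,v),ax/' m.py; python3 m.py 48
```

```text
[ 432.1 -218.8  157.6] 0.9 35.6
0.92 40 110 [61.3 80.2] [ 359.1 -426.5   48. ]
0.79 253 183 [55.6 56.7] [ 431.  -222.4   48. ]
0.67 36 220 [57.1 73.7] [ 472.3 -453.6   48. ]
0.49 -1 136 [18.2 27.3] [ 383.3 -471.6   48. ]
```

>>> {"op": "servo_tool", "data": {
  "moves": [
    [0.03,-0.1,1,0,-0.8],
    [0,0,1,0,-0.8],
    [0,0,1,0,-0.8],
    [0,0,1,0,-0.8],
    [0,0,0.45,0,-0.8],
    [0,0,0.18,0,1],
    [0,0,0,0,1],
    [0,0,0,0,1],
    [0,0,0,0,1],
    [0,0,0,0,1],
    [0,0,0,0,1],
    [0,0,0,0,1]
  ]
}}

```text
clock: 37.2
tool_pos: [431.8, -223.1, 20.0]
tool_rot: [-0.0, 1.0, -0.001, 0.001]
ft_force: [0.3, 0.6, 5.5]
gripper_width: 0.63
```

>>> {"op": "servo_tool", "data": {
  "moves": [
    [0,0,-0.3,0,1],
    [0,0,-0.7,0,1],
    [0,0,-1,0,1],
    [0,0,-1,0,1],
    [0,0,-1,0,1],
    [0,0,-1,0,1],
    [0,0,-0.5,0,1],
    [0,0,0,0,1]
  ]
}}

```text
clock: 38.2
tool_pos: [431.4, -222.9, 184.7]
tool_rot: [-0.0, 1.0, -0.001, 0.001]
ft_force: [0.7, -0.4, -2.1]
gripper_width: 0.635
```

>>> {"op": "servo_tool", "data": {
  "moves": [
    [-0.3,0.5,0,0,1],
    [-0.54,0.97,0,0,1],
    [-0.54,0.97,0,0,1],
    [-0.54,0.97,0,0,1],
    [-0.54,0.97,0,0,1],
    [-0.54,0.97,0,0,1],
    [-0.54,0.97,0,0,1],
    [-0.54,0.97,0,0,1],
    [-0.54,0.97,0,0,1],
    [-0.54,0.97,0,0,1],
    [-0.5,0.97,0,0,1],
    [-0.25,0.52,0,0,1]
  ]
}}

```text
clock: 39.7
tool_pos: [607.2, 101.6, 181.8]
tool_rot: [-0.001, 1.0, 0.0, -0.002]
ft_force: [0.0, -0.4, -1.9]
gripper_width: 0.634
```

>>> {"op": "servo_tool", "data": {
  "moves": [
    [0,0,0.5,0,1],
    [0,0,0.5,0,1],
    [0,0,0,0,1],
    [0,0,0,0,1]
  ]
}}

```text
clock: 40.2
tool_pos: [607.7, 98.4, 153.8]
tool_rot: [0.0, 1.0, -0.0, -0.0]
ft_force: [0.3, -0.2, -1.5]
gripper_width: 0.632
```

>>> {"op": "servo_tool", "data": {
  "moves": [
    [-0.03,0,0.6,0,1],
    [0,0,0.5,0,1],
    [0,0,0.4,0,1],
    [0,0,0.2,0,1],
    [0,0,0.15,0,1],
    [0,0,0.08,0,1],
    [0,0,0,0,1],
    [0,0,0,0,1]
  ]
}}

```text
clock: 41.2
tool_pos: [609.1, 99.2, 96.4]
tool_rot: [-0.0, 1.0, 0.0, 0.0]
ft_force: [-0.2, -0.7, -0.9]
gripper_width: 0.63
```

>>> {"op": "servo_tool", "data": {
  "moves": [
    [0,0,0.03,0,1],
    [0,0,0,0,0],
    [0,0,0,0,-0.6],
    [0,0,0,0,-0.6],
    [0,0,-0.3,0,-0.6],
    [0,0,-1,0,-0.6],
    [0,0,-1,0,-0.8],
    [0,0,-0.8,0,-0.8],
    [0.3,-1,0,0,-0.8],
    [0.3,-1,0,0,-0.8],
    [0.3,-1,0,0,-0.8],
    [0.3,-1,0,0,-0.8]
  ]
}}

```text
clock: 42.7
tool_pos: [572.8, -21.8, 189.0]
tool_rot: [-0.001, 1.0, -0.0, 0.001]
ft_force: [0.6, 0.5, 1.1]
gripper_width: 0.905
```

>>> {"op": "servo_tool", "data": {
  "moves": [
    [0.35,-1,0,0,-0.8],
    [0.35,-1,0,0,-0.8],
    [0.35,-1,0,0,-0.8],
    [0.35,-1,0,0,-0.8],
    [0.35,-1,0,0,-0.8],
    [0.35,-1,0,0,-0.8],
    [0.35,-1,0,0,-0.8],
    [0.35,-1,0,0,-0.8],
    [0.35,-1,0,0,-0.8],
    [0.35,-1,0,0,-0.8],
    [0.2,-1,0,0,-0.8],
    [0,-0.6,0,0,-0.8]
  ]
}}

```text
clock: 44.2
tool_pos: [462.0, -370.5, 188.9]
tool_rot: [0.0, 1.0, -0.0, 0.0]
ft_force: [0.1, -0.4, -0.4]
gripper_width: 0.901
```

>>> {"op": "servo_tool", "data": {
  "moves": [
    [0,0,0.5,0,-0.8],
    [0,0,0.5,0,-0.8],
    [0,0,0,0,-0.8],
    [0,0,0,0,-0.8]
  ]
}}

```text
clock: 44.7
tool_pos: [462.4, -368.2, 157.9]
tool_rot: [-0.001, 1.0, 0.0, -0.0]
ft_force: [-0.5, 0.5, 0.0]
gripper_width: 0.898
```

```bash
python3 m.py 48
```

```text
[ 462.4 -368.2  157.9] 0.9 44.7
0.98 239 278 [50.4 64.1] [ 572.2 -387.3   48. ]
0.95 165 196 [56.  59.9] [ 475.1 -462.8   48. ]
0.92 259 182 [57.9 58. ] [ 460.1 -365.4   48. ]
0.81 186 78 [62.8 70.2] [ 359.9 -433.8   48. ]
0.61 100 107 [60.9 71.9] [ 386.6 -518.1   48. ]
```

>>> {"op": "servo_tool", "data": {
  "moves": [
    [0.06,0.08,1,0,-0.8],
    [0,0,1,0,-0.8],
    [0,0,1,0,-0.8],
    [0,0,1,0,-0.8],
    [0,0,0.45,0,-0.8],
    [0,0,0.15,0,1],
    [0,0,0,0,1],
    [0,0,0,0,1],
    [0,0,0,0,1],
    [0,0,0,0,1],
    [0,0,0,0,1],
    [0,0,0,0,1]
  ]
}}

```text
clock: 46.3
tool_pos: [461.3, -367.3, 21.4]
tool_rot: [-0.0, 1.0, -0.001, 0.001]
ft_force: [0.6, 1.5, 5.9]
gripper_width: 0.636
```

>>> {"op": "servo_tool", "data": {
  "moves": [
    [0,0,-0.3,0,1],
    [0,0,-0.7,0,1],
    [0,0,-1,0,1],
    [0,0,-1,0,1],
    [0,0,-1,0,1],
    [0,0,-1,0,1],
    [0,0,-1,0,1],
    [0,0,0,0,1],
    [0,0,0,0,1]
  ]
}}

```text
clock: 47.42
tool_pos: [460.0, -366.1, 198.6]
tool_rot: [-0.0, 1.0, 0.001, -0.001]
ft_force: [-0.5, 0.3, -0.4]
gripper_width: 0.633
```

>>> {"op": "servo_tool", "data": {
  "moves": [
    [-0.16,0.5,0,0,1],
    [-0.32,1,0,0,1],
    [-0.32,1,0,0,1],
    [-0.32,1,0,0,1],
    [-0.32,1,0,0,1],
    [-0.32,1,0,0,1],
    [-0.32,1,0,0,1],
    [-0.32,1,0,0,1],
    [-0.32,1,0,0,1],
    [-0.32,1,0,0,1],
    [-0.32,1,0,0,1],
    [-0.32,1,0,0,1]
  ]
}}

```text
clock: 48.92
tool_pos: [569.7, -19.3, 198.5]
tool_rot: [-0.001, 1.0, 0.0, -0.001]
ft_force: [0.0, -0.6, -2.4]
gripper_width: 0.634
```

>>> {"op": "servo_tool", "data": {
  "moves": [
    [-0.32,1,0,0,1],
    [-0.32,1,0,0,1],
    [-0.32,1,0,0,1],
    [-0.31,0.7,0,0,1],
    [0,0.3,0,0,1],
    [0,0,0.5,0,1],
    [0,0,0.3,0,1],
    [0,0,0,0,1],
    [0,0,0,0,1]
  ]
}}

```text
clock: 50.05
tool_pos: [608.5, 97.9, 176.1]
tool_rot: [-0.0, 1.0, -0.0, 0.0]
ft_force: [0.1, 0.2, -1.9]
gripper_width: 0.637
```

>>> {"op": "servo_tool", "data": {
  "moves": [
    [-0.01,0.02,0.6,0,1],
    [0,0,0.5,0,1],
    [0,0,0.4,0,1],
    [0,0,0.25,0,1],
    [0,0,0.15,0,1],
    [0,0,0.08,0,1],
    [0,0,0,0,1],
    [0,0,0,0,1]
  ]
}}

```text
clock: 51.05
tool_pos: [609.1, 99.2, 117.1]
tool_rot: [-0.0, 1.0, 0.0, 0.0]
ft_force: [-0.2, -0.2, -1.4]
gripper_width: 0.633
```

>>> {"op": "servo_tool", "data": {
  "moves": [
    [0,0,0.04,0,1],
    [0,0,0,0,0],
    [0,0,0,0,-0.6],
    [0,0,0,0,-0.6],
    [0,0,-0.3,0,-0.6],
    [0,0,-1,0,-0.6],
    [0,0,-1,0,-0.8],
    [0,0,-0.4,0,-0.8],
    [0.05,-1,0,0,-0.8],
    [0.05,-1,0,0,-0.8],
    [0.05,-1,0,0,-0.8],
    [0.05,-1,0,0,-0.8]
  ]
}}

```text
clock: 52.55
tool_pos: [602.4, -21.7, 195.7]
tool_rot: [-0.001, 1.0, 0.0, -0.0]
ft_force: [0.1, -0.6, 0.3]
gripper_width: 0.9
```

>>> {"op": "servo_tool", "data": {
  "moves": [
    [0.1,-1,0,0,-0.8],
    [0.1,-1,0,0,-0.8],
    [0.1,-1,0,0,-0.8],
    [0.1,-1,0,0,-0.8],
    [0.1,-1,0,0,-0.8],
    [0.1,-1,0,0,-0.8],
    [0.1,-1,0,0,-0.8],
    [0.1,-1,0,0,-0.8],
    [0.1,-1,0,0,-0.8],
    [0.1,-1,0,0,-0.8],
    [0,-1,0,0,-0.8],
    [0,-0.9,0,0,-0.8]
  ]
}}

```text
clock: 54.05
tool_pos: [572.8, -378.7, 195.5]
tool_rot: [-0.0, 1.0, 0.0, -0.0]
ft_force: [0.5, 0.2, -0.0]
gripper_width: 0.896
```

>>> {"op": "servo_tool", "data": {
  "moves": [
    [0,-0.4,0.5,0,-0.8],
    [0,0,0.6,0,-0.8],
    [0,0,0,0,-0.8],
    [0,0,0,0,-0.8]
  ]
}}

```text
clock: 54.55
tool_pos: [573.4, -388.7, 163.1]
tool_rot: [-0.001, 1.0, 0.0, -0.0]
ft_force: [0.4, -0.1, 0.9]
gripper_width: 0.899
```

```bash
python3 m.py 48
```

```text
[ 573.4 -388.7  163.1] 0.9 54.55
0.97 257 184 [56.6 57.2] [ 574.2 -388.1   48. ]
0.67 112 -4 [43.1 68.9] [ 402.8 -516.4   48. ]
0.58 178 86 [61.6 67.2] [ 478.  -463.7   48. ]
```

>>> {"op": "servo_tool", "data": {
  "moves": [
    [-0.01,0.01,1,0,-0.8],
    [0,0,1,0,-0.8],
    [0,0,1,0,-0.8],
    [0,0,1,0,-0.8],
    [0,0,0.6,0,-0.8],
    [0,0,0.15,0,1],
    [0,0,0,0,1],
    [0,0,0,0,1],
    [0,0,0,0,1],
    [0,0,0,0,1],
    [0,0,0,0,1],
    [0,0,0,0,1]
  ]
}}

```text
clock: 56.15
tool_pos: [574.5, -390.2, 22.7]
tool_rot: [-0.0, 1.0, -0.001, 0.001]
ft_force: [-1.1, 0.8, 5.4]
gripper_width: 0.624
```

>>> {"op": "servo_tool", "data": {
  "moves": [
    [0,0,-0.3,0,1],
    [0,0,-0.7,0,1],
    [0,0,-1,0,1],
    [0,0,-1,0,1],
    [0,0,-1,0,1],
    [0,0,-1,0,1],
    [0,0,-1,0,1],
    [0,0,-0.6,0,1],
    [0,0,0,0,1],
    [0,0,0,0,1]
  ]
}}

```text
clock: 57.4
tool_pos: [573.1, -389.1, 217.4]
tool_rot: [-0.0, 1.0, 0.001, -0.001]
ft_force: [-0.2, 1.1, -1.9]
gripper_width: 0.618
```

>>> {"op": "servo_tool", "data": {
  "moves": [
    [-0.04,0.5,0,0,1],
    [-0.07,1,0,0,1],
    [-0.07,1,0,0,1],
    [-0.07,1,0,0,1],
    [-0.07,1,0,0,1],
    [-0.07,1,0,0,1],
    [-0.07,1,0,0,1],
    [-0.07,1,0,0,1],
    [-0.07,1,0,0,1],
    [-0.07,1,0,0,1],
    [-0.07,1,0,0,1],
    [-0.07,1,0,0,1]
  ]
}}

```text
clock: 58.9
tool_pos: [596.6, -42.5, 217.7]
tool_rot: [-0.001, 1.0, 0.0, -0.001]
ft_force: [-0.6, 0.4, -1.3]
gripper_width: 0.623
```

>>> {"op": "servo_tool", "data": {
  "moves": [
    [-0.07,1,0,0,1],
    [-0.07,1,0,0,1],
    [-0.07,1,0,0,1],
    [-0.07,1,0,0,1],
    [-0.07,0.5,0,0,1],
    [0,0.26,0,0,1],
    [0,0,0.5,0,1],
    [0,0,0.2,0,1],
    [0,0,0,0,1],
    [0,0,0,0,1]
  ]
}}

```text
clock: 60.15
tool_pos: [608.0, 97.7, 198.1]
tool_rot: [-0.0, 1.0, -0.0, 0.0]
ft_force: [-0.0, -0.7, -0.3]
gripper_width: 0.624
```

>>> {"op": "servo_tool", "data": {
  "moves": [
    [-0.02,0.03,0.6,0,1],
    [0,0,0.5,0,1],
    [0,0,0.4,0,1],
    [0,0,0.25,0,1],
    [0,0,0.15,0,1],
    [0,0,0.1,0,1],
    [0,0,0,0,1],
    [0,0,0,0,1]
  ]
}}

```text
clock: 61.15
tool_pos: [608.8, 99.2, 138.4]
tool_rot: [-0.0, 1.0, 0.0, 0.0]
ft_force: [1.1, 0.5, -0.9]
gripper_width: 0.622
```

>>> {"op": "servo_tool", "data": {
  "moves": [
    [0,0,0.05,0,1],
    [0,0,0,0,0],
    [0,0,0,0,-0.6],
    [0,0,0,0,-0.6],
    [0,0,-0.3,0,-0.6],
    [0,0,-1,0,-0.6],
    [0,0,-1,0,-0.6],
    [0,0,-1,0,-0.6],
    [0,0,-0.5,0,-0.6],
    [0,0,0,0,-0.6],
    [0,0,0,0,-0.6]
  ]
}}

```text
clock: 62.52
tool_pos: [607.9, 99.2, 248.8]
tool_rot: [-0.001, 1.0, -0.0, -0.001]
ft_force: [0.2, 0.3, -0.2]
gripper_width: 0.803
```

```bash
python3 m.py 160; python3 - <<'E'
from h import *
a=cap("wrist","w12");b=cap("side","s12")
a=cv2.imread("pics/w12.png");b=cv2.imread("pics/s12.png")[150:270,140:320]
cv2.imwrite("pics/m12.png",np.hstack([cv2.resize(a,(400,300)),cv2.resize(b,(400,300),interpolation=cv2.INTER_CUBIC)]))
E
```

```text
[607.9  99.2 248.8] 0.8 62.525
0.78 257 191 [60.5 61.1] [609.2  99.9 160. ]
0.72 257 166 [30.3 42.6] [584.8  99.3 160. ]
0.48 190 277 [11.9 33.4] [703.1  29.2 160. ]
0.46 258 176 [38.2 49.5] [594.  100.1 160. ]
```

View pics/m12.png

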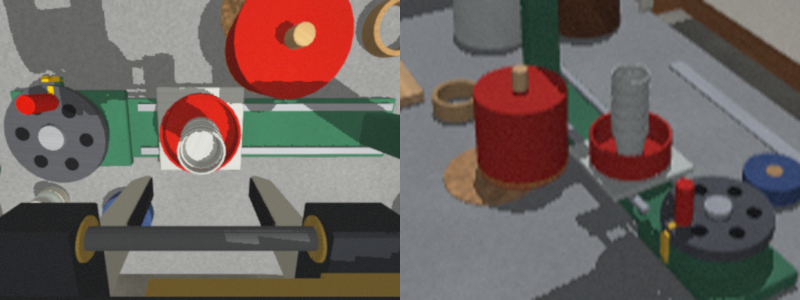

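```bash
cat > k.py <<'E'
from h import *
s=status.state();print(s["tool_pos"].round(1),s["clock"])
for n in ("wrist","top"):
    c=cap(n)
    hsv=cv2.cvtColor(np.array(c["pixels"],np.uint8),cv2.COLOR_RGB2HSV)
    m=(((hsv[...,0]<6)|(hsv[...,0]>174))&(hsv[...,1]>150)&(hsv[...,2]>50)).astype(np.uint8)
    nn,l,st,ce=cv2.connectedComponentsWithStats(m)
    i=1+np.argmax(st[1:,4]);x,y,w,h=st[i,:4];print(n,st[i],back(c,x+w/2,y+h/2,122).round(1))
    k=((hsv[...,0]>10)&(hsv[...,0]<30)&(hsv[...,1]>60)&(hsv[...,2]>60)).astype(np.uint8)
    hull=np.zeros_like(m);cv2.fillConvexPoly(hull,cv2.convexHull(np.argwhere(l==i)[:,::-1].astype(np.int32)),1)
    hull=cv2.erode(hull,np.ones((5,5)));nn,l,st,ce=cv2.connectedComponentsWithStats(k&hull)
    j=1+np.argmax(st[1:,4]);print(" knob",st[j],ce[j].round(1),back(c,*ce[j],144).round(1))
E
python3 k.py
```

```text
[607.9  99.1 249. ] 62.725
wrist [  288     0   165   127 16151] [490.6 209.7 122. ]
 knob [ 364   28   40   35 1011] [383.7  44.9] [478.  212.1 144. ]
top [224 160  12  29 252] [588.3  49.1 122. ]Traceback (most recent call last):
  File "k.py", line 12, in <module>
    j=1+np.argmax(st[1:,4]);print(" knob",st[j],ce[j].round(1),back(c,*ce[j],144).round(1))
        ~~~~~~~~~^^^^^^^^^^
    return _wrapfunc(a, 'argmax', axis=axis, out=out, **kwds)
    return bound(*args, **kwds)
ValueError: attempt to get argmax of an empty sequence
```

>>> {"op": "servo_tool", "data": {
  "moves": [
    [0.8,0.59,0,0,-0.3],
    [0.8,0.59,0,0,-0.3],
    [0.8,0.59,0,0,-0.3],
    [0.8,0.59,0,0,-0.3],
    [0.8,0.59,0,0,-0.3],
    [0.77,0.58,0,0,-0.3],
    [0,0,0,0,-0.3],
    [0,0,0,0,-0.3],
    [0,0,0,0,-0.3]
  ]
}}

```text
clock: 63.95
tool_pos: [465.9, 204.4, 250.3]
tool_rot: [-0.0, 1.0, -0.0, -0.0]
ft_force: [-0.2, 0.6, -0.0]
gripper_width: 0.65
```

```bash
sed -i 's/("wrist","top")/("wrist",)/' k.py; python3 k.py; python3 - <<'E'
from h import *
c=cap("wrist","w13"); print(proj(c,[465,208,155]),spot_in("wrist","lid_knob")[:2])
E
```

```text
[465.9 204.4 250.3] 63.95
wrist [  199   116   133   174 14208] [492.1 214.1 122. ]
 knob [254 180  25  31 597] [265.4 195.4] [476.6 213.2 144. ]
[260.37254698 187.35145101] [{'box': [200.6, 111.5, 134.4, 137.6], 'conf': 0.6}]
```

View pics/w13.png

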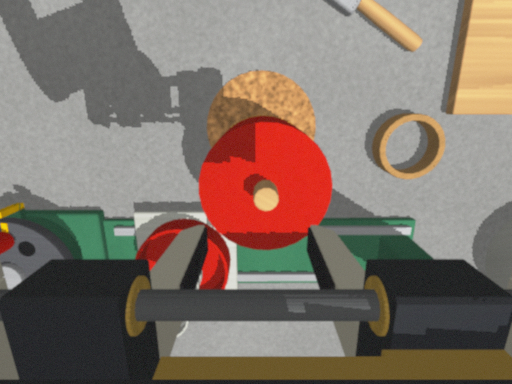

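```bash
python3 - <<'E'
from h import *
c=cap("wrist"); print(back(c,266,198,155),back(c,265.5,182.5,123))
E
```

```text
[475.76051939 213.71660352 155.        ] [468.17377201 213.99608837 123.        ]
```

>>> {"op": "servo_tool", "data": {
  "moves": [
    [-0.22,0.31,0.9,0,-0.3],
    [0,0,0.9,0,-0.3],
    [0,0,0.9,0,-0.3],
    [0,0,0.9,0,-0.3],
    [0,0,0.4,0,-0.3],
    [0,0,0,0,1],
    [0,0,0,0,1],
    [0,0,0,0,1],
    [0,0,0,0,1],
    [0,0,0,0,1],
    [0,0,0,0,1],
    [0,0,0,0,1]
  ],
  "newtons": 40
}}

```text
clock: 65.65
tool_pos: [472.3, 214.2, 131.1]
tool_rot: [-0.0, 1.0, 0.0, 0.0]
ft_force: [-1.4, -1.9, 6.3]
gripper_width: 0.234
```

>>> {"op": "servo_tool", "data": {
  "moves": [
    [0,0,-0.2,0,1],
    [0,0,-0.4,0,1],
    [0,0,-0.8,0,1],
    [0,0,-1,0,1],
    [0,0,-1,0,1],
    [0,0,-1,0,1],
    [0,0,-1,0,1],
    [0,0,-0.8,0,1],
    [0,0,0,0,1],
    [0,0,0,0,1]
  ]
}}

```text
clock: 66.9
tool_pos: [471.5, 214.2, 315.1]
tool_rot: [-0.001, 1.0, -0.0, -0.001]
ft_force: [-0.7, 0.2, -0.0]
gripper_width: 0.007
```

```bash
python3 - <<'E'
from h import *
s=status.state();print(s["tool_pos"].round(1),s["tool_rot"].round(4),s["ft_force"].round(1))
cap("wrist","w14")
for f in ("w2","w14"):
    hsv=cv2.cvtColor(cv2.imread(f"pics/{f}.png"),cv2.COLOR_BGR2HSV)
    m=(((hsv[...,0]<6)|(hsv[...,0]>174))&(hsv[...,1]>150)&(hsv[...,2]>40)).astype(np.uint8);m[262:]=0
    n,l,st,ce=cv2.connectedComponentsWithStats(m);i=1+np.argmax(st[1:,4])
    p=cv2.convexHull(np.argwhere((l==i))[:,::-1].astype(np.int32)).reshape(-1,2).astype(float)
    p=p[(p[:,1]<225)]; A=np.c_[2*p,np.ones(len(p))]; x=np.linalg.lstsq(A,(p**2).sum(1),rcond=None)[0]
    k=((hsv[...,0]>10)&(hsv[...,0]<25)&(hsv[...,1]>60)).astype(np.uint8);k[:195]=0;k[262:]=0;k[:,:225]=0;k[:,290:]=0
    print(f,st[i],x[:2],np.sqrt(x[2]+x[0]**2+x[1]**2),"knob",cv2.boundingRect(k))
E
```

```text
[471.5 214.2 315.1] [-6.e-04  1.e+00 -2.e-04 -8.e-04] [-0.7  0.2 -0. ]
w2 [  153   113   209   147 21458] [257.16165838 218.80241461] 104.86167783067015 knob (236, 210, 43, 52)
w14 [ 199  111  112  113 9295] [254.42535441 167.6449446 ] 55.71504563129644 knob (225, 216, 59, 39)
```

```bash
python3 - <<'E'
from h import *
c=cap("wrist","w15");hsv=cv2.cvtColor(cv2.imread("pics/w15.png"),cv2.COLOR_BGR2HSV)
m=(((hsv[...,0]<6)|(hsv[...,0]>174))&(hsv[...,1]>150)&(hsv[...,2]>40)).astype(np.uint8)
n,l,st,ce=cv2.connectedComponentsWithStats(m)
for i in range(1,n):
    if st[i,4]>500: x,y,w,h=st[i,:4];print(st[i],back(c,x+w/2,y+h/2,123).round(1))
k=((hsv[...,0]>10)&(hsv[...,0]<28)&(hsv[...,1]>60)&(hsv[...,2]>60)).astype(np.uint8)
n,l,st,ce=cv2.connectedComponentsWithStats(k)
for i in range(1,n):
    if st[i,4]>60: print(st[i],ce[i].round())
print(proj(c,[472,214,155]),proj(c,[472,214,123]),[proj(c,[472+74*np.cos(t),214+74*np.sin(t),123]).round().tolist() for t in (0,1.57,3.14,4.71)])
c=cap("side","s15");a=cv2.imread("pics/s15.png")[130:250,120:300];b=cv2.imread("pics/w15.png")[80:280,130:400]
cv2.imwrite("pics/m15.png",np.hstack([cv2.resize(a,(390,300),interpolation=cv2.INTER_CUBIC),cv2.resize(b,(405,300),interpolation=cv2.INTER_CUBIC)]))
E
```

```text
[ 199  111  112  113 9305] [470.  211.7 123. ]
[ 144  203   83   62 2803] [563.2 116.  123. ]
[  0 211  40  31 707] [ 552.6 -109.5  123. ]
[ 417    0   95  111 9721] [468.  56.]
[337   7  57  49 980] [365.  32.]
[ 207   72   96   63 3611] [254. 100.]
[ 352  109   63   58 1605] [385. 137.]
[244 164  21  25 398] [254. 176.]
[ 21 187  27  14 196] [ 33. 193.]
[ 28 202   8  11  72] [ 32. 207.]
[249 275   6  62 300] [252. 305.]
[260 275   6  62 298] [262. 305.]
[111 320  15  10 113] [118. 324.]
[423 347  25  27  78] [434. 358.]
[  12  349  381   31 9527] [216. 366.]
[256.71006591 174.4830804 ] [256.77364761 168.98878762] [[257.0, 222.0], [314.0, 169.0], [257.0, 110.0], [199.0, 169.0]]
```

View pics/m15.png

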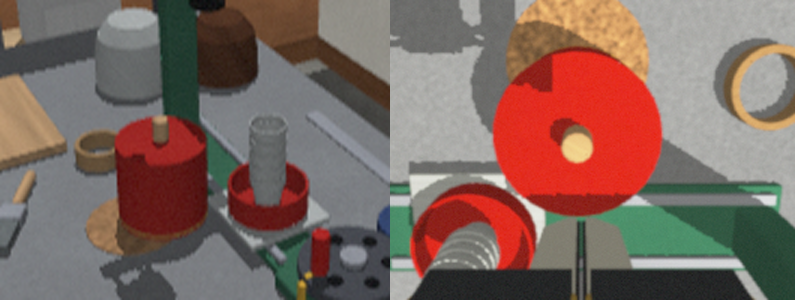

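```bash
python3 - <<'E'
from h import *
c=cap("wrist"); s=status.state(); print(s["tool_pos"])
x,y,z=s["tool_pos"]
# w13-like: same camera-tool relation
for dz in (0,10,20,30):
  for dx in (-7.5,0,7.5): print(dz,dx,proj(c,[x+dx,y-30,z+dz]).round(),proj(c,[x+dx,y+30,z+dz]).round(), proj(c,[x+dx,y,z+dz]).round())
# finger tip now (shut): olive pixels top row near col 256
a=np.array(c["pixels"])[200:262,225:290].astype(int); g=cv2.cvtColor(a.astype(np.uint8),cv2.COLOR_RGB2HSV)
for r in range(10,50,2): print(200+r, a[r,24].tolist(),a[r,30].tolist(),a[r,36].tolist())
E
```

```text
[471.37331444 214.11981302 315.05893319]
0 -7.5 [211. 216.] [301. 216.] [256. 216.]
0 0 [212. 226.] [301. 226.] [256. 226.]
0 7.5 [212. 236.] [301. 237.] [256. 237.]
10 -7.5 [209. 221.] [304. 222.] [256. 221.]
10 0 [209. 232.] [303. 232.] [256. 232.]
10 7.5 [210. 243.] [303. 243.] [256. 243.]
20 -7.5 [206. 228.] [306. 228.] [256. 228.]
20 0 [207. 239.] [306. 239.] [256. 239.]
20 7.5 [207. 250.] [305. 250.] [256. 250.]
30 -7.5 [203. 234.] [309. 235.] [256. 235.]
30 0 [204. 246.] [308. 247.] [256. 247.]
30 7.5 [205. 258.] [308. 258.] [256. 258.]
210 [151, 36, 31] [152, 35, 34] [149, 31, 29]
212 [143, 31, 28] [142, 32, 26] [145, 35, 29]
214 [142, 36, 29] [143, 35, 35] [144, 29, 26]
216 [141, 25, 18] [144, 31, 28] [143, 33, 29]
218 [144, 33, 31] [144, 32, 28] [145, 34, 30]
220 [143, 31, 28] [143, 32, 27] [139, 25, 16]
222 [143, 33, 28] [143, 38, 31] [138, 36, 29]
224 [115, 107, 87] [114, 109, 81] [113, 113, 90]
226 [129, 127, 112] [76, 136, 102] [127, 129, 117]
228 [131, 126, 112] [51, 60, 51] [127, 126, 113]
230 [127, 124, 112] [46, 48, 44] [125, 122, 107]
232 [128, 125, 113] [51, 52, 48] [123, 121, 109]
234 [127, 125, 112] [51, 54, 49] [124, 121, 109]
236 [128, 125, 113] [45, 47, 42] [123, 122, 109]
238 [130, 126, 114] [39, 43, 37] [113, 110, 99]
240 [129, 126, 113] [45, 47, 40] [116, 113, 103]
242 [128, 126, 112] [51, 50, 48] [116, 114, 101]
244 [130, 127, 113] [46, 47, 44] [113, 109, 97]
246 [128, 125, 113] [49, 51, 46] [113, 111, 99]
248 [129, 128, 113] [43, 45, 43] [106, 104, 96]
```

>>> {"op": "servo_tool", "data": {
  "moves": [
    [-0.13,-0.08,1,0,-0.3],
    [0,0,1,0,-0.3],
    [0,0,1,0,-0.3],
    [0,0,1,0,-0.3],
    [0,0,0.5,0,-0.3],
    [0,0,0,0,-0.3],
    [0,0,0.7,0,-0.3],
    [0,0,0.7,0,-0.3],
    [0,0,0.4,0,-0.3],
    [0,0,0.2,0,-0.3],
    [0,0,0,0,-0.3],
    [0,0,0,0,-0.3]
  ]
}}

```text
clock: 68.6
tool_pos: [476.4, 212.0, 122.4]
tool_rot: [-0.0, 1.0, 0.0, 0.001]
ft_force: [-0.2, 0.1, 0.2]
gripper_width: 0.653
```

>>> {"op": "servo_tool", "data": {
  "moves": [
    [0,0,0.1,0,-0.3],
    [0,0,0,0,-0.3],
    [0,0,0,0,-0.3]
  ]
}}

```text
clock: 68.97
tool_pos: [475.8, 211.9, 118.5]
tool_rot: [-0.0, 1.0, 0.0, 0.0]
ft_force: [0.4, -0.2, 0.3]
gripper_width: 0.65
```

>>> {"op": "servo_tool", "data": {
  "moves": [
    [0,0,0.12,0,-0.3],
    [0,0,0,0,-0.3],
    [0,0,0,0,-0.3],
    [0,0,0,0,1],
    [0,0,0,0,1],
    [0,0,0,0,1],
    [0,0,0,0,1],
    [0,0,0,0,1],
    [0,0,0,0,1],
    [0,0,0,0,1]
  ]
}}

```text
clock: 70.22
tool_pos: [475.8, 211.8, 114.8]
tool_rot: [-0.0, 1.0, -0.0, -0.0]
ft_force: [0.1, -1.5, 0.0]
gripper_width: 0.272
```

>>> {"op": "servo_tool", "data": {
  "moves": [
    [0,0,-0.2,0,1],
    [0,0,-0.4,0,1],
    [0,0,-0.8,0,1],
    [0,0,-1,0,1],
    [0,0,-1,0,1],
    [0,0,-1,0,1],
    [0,0,-1,0,1],
    [0,0,-0.8,0,1],
    [0,0,-0.3,0,1],
    [0,0,0,0,1],
    [0,0,0,0,1]
  ]
}}

```text
clock: 71.6
tool_pos: [475.3, 211.7, 308.5]
tool_rot: [-0.0, 1.0, -0.0, -0.001]
ft_force: [-0.7, -0.5, -3.3]
gripper_width: 0.267
```

```bash
python3 - <<'E'
from h import *
s=status.state();print(s["tool_pos"].round(1),s["ft_force"].round(1),s["gripper_width"])
c=cap("wrist","w16");hsv=cv2.cvtColor(cv2.imread("pics/w16.png"),cv2.COLOR_BGR2HSV)
def fit(hsv):
    m=(((hsv[...,0]<6)|(hsv[...,0]>174))&(hsv[...,1]>150)&(hsv[...,2]>40)).astype(np.uint8);m[258:]=0
    n,l,st,ce=cv2.connectedComponentsWithStats(m);i=1+np.argmax(st[1:,4]);return st[i]
a=fit(hsv);print(a)
x,y,z=s["tool_pos"]
for dx in (-6,0,6):
  zt=z-113+121; t=np.linspace(0,6.28,200); P=np.array([proj(c,[x+dx+74*np.cos(q),y+74*np.sin(q),zt]) for q in t]); print(dx,P.min(0).round(),P.max(0).round())
E
```

```text
[475.3 211.7 308.5] [-0.7 -0.5 -3.3] 0.2666267367310968
[  144   109   226   149 23595]
-6 [140. 102.] [372. 319.]
0 [141. 113.] [371. 326.]
6 [142. 123.] [370. 333.]
```

>>> {"op": "servo_tool", "data": {
  "moves": [
    [-0.4,-0.33,0,0,1],
    [-0.8,-0.67,0,0,1],
    [-0.9,-0.76,0,0,1],
    [-0.9,-0.76,0,0,1],
    [-0.8,-0.67,0,0,1],
    [-0.5,-0.42,0,0,1],
    [-0.2,-0.17,0,0,1],
    [0,0,0,0,1],
    [0,0,0,0,1],
    [0,0,0,0,1]
  ]
}}

```text
clock: 72.9
tool_pos: [610.6, 99.2, 310.1]
tool_rot: [-0.001, 1.0, 0.0, 0.0]
ft_force: [-0.1, 0.6, -3.1]
gripper_width: 0.27
```

```bash
python3 - <<'E'
from h import *
s=status.state();print(s["tool_pos"].round(1),s["ft_force"].round(1))
for n in ("side","top"):
    c=cap(n,n+"17");hsv=cv2.cvtColor(np.array(c["pixels"],np.uint8),cv2.COLOR_RGB2HSV)
    m=(((hsv[...,0]<6)|(hsv[...,0]>174))&(hsv[...,1]>150)&(hsv[...,2]>40)).astype(np.uint8)
    k,l,st,ce=cv2.connectedComponentsWithStats(m)
    for i in range(1,k):
        if st[i,4]>100: print(n,st[i])
    t=np.linspace(0,6.28,100)
    for X in ((606,98),(610,98),(610,102)):
        P=np.array([proj(c,[X[0]+66*np.cos(q),X[1]+66*np.sin(q),h]) for q in t for h in (36,70)]);print(X,P.min(0).round(1),P.max(0).round(1))
E
```

```text
[610.6  99.2 310.1] [-0.1  0.6 -3.1]
side [ 221  129   46   49 1959]
side [225 195  37  27 575]
side [263 221  10  20 147]
side [479 323  24  25 339]
(606, 98) [222.7 193.9] [260.2 221.7]
(610, 98) [223.7 193.6] [261.2 221.4]
(610, 102) [223.1 193.1] [260.5 220.8]
top [420 114  12  15 153]
top [186 153  26  33 521]
top [222 153  14  37 381]
(606, 98) [199.7 155.4] [236.4 192.4]
(610, 98) [199.7 154.4] [236.4 191.4]
(610, 102) [198.6 154.3] [235.3 191.4]
```

>>> {"op": "servo_tool", "data": {
  "moves": [
    [0,-0.02,0.3,0,1],
    [0,0,0.6,0,1],
    [0,0,0.7,0,1],
    [0,0,0.7,0,1],
    [0,0,0.7,0,1],
    [0,0,0.5,0,1],
    [0,0,0.4,0,1],
    [0,0,0.2,0,1],
    [0,0,0,0,1],
    [0,0,0,0,1]
  ]
}}

```text
clock: 74.25
tool_pos: [611.4, 98.0, 187.8]
tool_rot: [-0.0, 1.0, 0.0, 0.001]
ft_force: [-0.6, -0.3, -3.3]
gripper_width: 0.272
```

>>> {"op": "servo_tool", "data": {
  "moves": [
    [0,0,0.12,0,1],
    [0,0,0.12,0,1],
    [0,0,0.08,0,1],
    [0,0,0,0,1],
    [0,0,0,0,1]
  ]
}}

```text
clock: 74.88
tool_pos: [610.9, 98.0, 177.3]
tool_rot: [-0.0, 1.0, 0.0, 0.0]
ft_force: [0.3, -0.9, -2.5]
gripper_width: 0.27
```

>>> {"op": "servo_tool", "data": {
  "moves": [
    [0,0,0.1,0,1],
    [0,0,0.06,0,1],
    [0,0,0,0,1],
    [0,0,0,0,1]
  ]
}}

```text
clock: 75.38
tool_pos: [611.0, 97.9, 172.7]
tool_rot: [-0.0, 1.0, -0.0, 0.0]
ft_force: [-1.6, -0.7, 1.3]
gripper_width: 0.271
```

>>> {"op": "servo_tool", "data": {
  "moves": [
    [0,0,0.03,0,1],
    [0,0,0,0,0.2],
    [0,0,0,0,0],
    [0,0,0,0,-0.2],
    [0,0,0,0,-0.3],
    [0,0,0,0,-0.3],
    [0,0,-0.3,0,-0.3],
    [0,0,-0.8,0,-0.3],
    [0,0,-1,0,-0.3],
    [0,0,-1,0,-0.3],
    [0,0,-1,0,-0.3],
    [0,0,-0.7,0,-0.3]
  ]
}}

```text
clock: 76.88
tool_pos: [611.3, 98.0, 318.3]
tool_rot: [-0.0, 1.0, 0.0, 0.001]
ft_force: [0.9, -0.7, -0.0]
gripper_width: 0.653
```

```bash
python3 - <<'E'
from h import *
s=status.state();print(s["tool_pos"].round(1),s["ft_force"].round(1))
for n in ("side","top","wrist"):
    c=cap(n,n+"18")
    out=[]
    for f in ([n+"0",n+"18"] if n!="wrist" else ["w1","wrist18"]):
        hsv=cv2.cvtColor(cv2.imread(f"pics/{f}.png"),cv2.COLOR_BGR2HSV)
        m=(((hsv[...,0]<6)|(hsv[...,0]>174))&(hsv[...,1]>150)&(hsv[...,2]>40)).astype(np.uint8)
        k,l,st,ce=cv2.connectedComponentsWithStats(m)
        i=1+np.argmax(st[1:,4]);print(f,st[i],ce[i].round(1), [ (st[j][:4].tolist(),ce[j].round(1)) for j in range(1,k) if 40<st[j,4]<st[i,4]])
        kk=((hsv[...,0]>10)&(hsv[...,0]<30)&(hsv[...,1]>60)&(hsv[...,2]>60)).astype(np.uint8)
        k,l,s2,c2=cv2.connectedComponentsWithStats(kk)
        X,Y,W,H=st[i,:4]
        print("  knob",[(s2[j].tolist(),c2[j].round(1).tolist()) for j in range(1,k) if s2[j,4]>25 and X<c2[j][0]<X+W and Y-12<c2[j][1]<Y+H])
E
```

```text
[611.3  98.  318.3] [ 0.9 -0.7 -0. ]
side0 [ 223  167   43   48 1758] [243.4 190.5] [([226, 212, 36, 10], array([243. , 217.4])), ([264, 221, 9, 20], array([267.6, 230.5])), ([479, 323, 24, 25], array([490.6, 334.7]))]
  knob [([241, 165, 7, 11, 71], [243.9, 170.3])]
side18 [ 222  167   43   48 1767] [242.8 190.7] [([226, 211, 36, 11], array([243.8, 217.4])), ([264, 221, 9, 20], array([267.5, 230.5])), ([479, 323, 24, 25], array([490.6, 334.6]))]
  knob [([240, 166, 7, 11, 69], [243.0, 170.4])]
top0 [ 193  144   45   48 1576] [215.7 167.3] [([420, 114, 12, 16], array([425.6, 121.2])), ([277, 180, 7, 9], array([279.9, 184.1]))]
  knob [([210, 159, 8, 9, 52], [213.7, 162.7])]
top18 [193 152  19  34 485] [202.7 167.9] [([420, 114, 12, 16], array([425.6, 121.1])), ([222, 152, 16, 39], array([229.1, 169.9])), ([276, 180, 8, 9], array([279.8, 184.3]))]
  knob []
w1 [  195   109   132   129 12517] [260.6 173. ] [([66, 114, 40, 23], array([ 84.9, 124.4]))]
  knob [([249, 168, 25, 29, 555], [260.7, 182.2])]
wrist18 [  192   105   130   128 12334] [256.4 168.8] [([64, 113, 40, 22], array([ 82.8, 122.6]))]
  knob [([245, 164, 24, 28, 540], [256.4, 177.7])]
```

>>> {"op": "servo_tool", "data": {
  "moves": [
    [0.2,-0.85,0,0,-0.3],
    [0.2,-0.85,0,0,-0.3],
    [0.2,-0.85,0,0,-0.3],
    [0.2,-0.85,0,0,-0.3],
    [0.2,-0.85,0,0,-0.3],
    [0.2,-0.85,0,0,-0.3],
    [0.2,-0.85,0.2,0,-0.3],
    [0.2,-0.85,0.8,0,-0.3],
    [0.17,-0.8,0.8,0,-0.3],
    [0,0,0.8,0,-0.3],
    [0,0,0,0,-0.3],
    [0,0,0,0,-0.3]
  ]
}}

```text
clock: 78.53
tool_pos: [558.1, -129.8, 237.9]
tool_rot: [-0.001, 1.0, 0.0, 0.0]
ft_force: [-0.0, -0.0, -0.4]
gripper_width: 0.65
```

```bash
cat > wh.py <<'E'
from h import *
s=status.state();print(s["tool_pos"].round(1),s["clock"])
c=cap("wrist","wh%d"%int(s["clock"]*10));hsv=cv2.cvtColor(np.array(c["pixels"],np.uint8),cv2.COLOR_RGB2HSV)
m=(((hsv[...,0]<6)|(hsv[...,0]>174))&(hsv[...,1]>150)&(hsv[...,2]>40)).astype(np.uint8)
k,l,st,ce=cv2.connectedComponentsWithStats(m)
print("red",[(st[j].tolist(),ce[j].round(1).tolist(),back(c,*ce[j],118).round(1).tolist()) for j in range(1,k) if st[j,4]>100])
y=((hsv[...,0]>18)&(hsv[...,0]<33)&(hsv[...,1]>150)&(hsv[...,2]>60)).astype(np.uint8)
k,l,st,ce=cv2.connectedComponentsWithStats(y)
print("yel",[(st[j].tolist(),ce[j].round(1).tolist(),back(c,*ce[j],76).round(1).tolist()) for j in range(1,k) if st[j,4]>12 and ce[j][1]<250])
for d in trace("wrist","flywheel")[:1]:
    kk=max(cv2.findContours(d["pixels"].astype(np.uint8),0,1)[0],key=len)
    (u,v),ax,an=cv2.fitEllipse(cv2.convexHull(kk)); print("wheel",d["conf"],d["box"],u,v,ax,back(c,u,v,76).round(1))
for X in ((610,-132),(613,-132)): print([proj(c,[X[0]+80*np.cos(t),X[1]+80*np.sin(t),76]).round().tolist() for t in (0,1.57,3.14,4.71)])
E
python3 wh.py
```

```text
[ 558.1 -129.8  237.9] 78.525
red [([378, 154, 134, 136, 12766], [449.6, 212.3], [591.8, 80.5, 118.0]), ([247, 164, 25, 32, 630], [259.2, 180.1], [556.1, -127.1, 118.0])]
yel [([250, 139, 9, 10, 85], [254.1, 143.6], [522.9, -132.9, 76.0]), ([257, 153, 8, 11, 76], [260.4, 158.0], [539.8, -125.5, 76.0])]
wheel 0.66 [192.3, 152.2, 127.2, 119.6] 255.44970703125 210.2466583251953 (120.43306732177734, 126.63985443115234) [ 604.9 -131.4   76. ]
[[255.0, 271.0], [319.0, 214.0], [255.0, 150.0], [191.0, 214.0]]
[[255.0, 273.0], [319.0, 217.0], [255.0, 152.0], [191.0, 216.0]]
```

>>> {"op": "servo_tool", "data": {
  "moves": [
    [0.03,0.09,1,0,-0.3],
    [0,0,1,0,-0.3],
    [0,0,1,0,-0.3],
    [0,0,1,0,-0.3],
    [0,0,1,0,-0.3],
    [0,0,0.4,0,-0.3],
    [0,0,0,0,-0.3],
    [0,0,0,0,-0.3]
  ],
  "newtons": 25
}}

```text
clock: 79.62
tool_pos: [558.4, -127.7, 77.4]
tool_rot: [-0.001, 1.0, -0.0, 0.001]
ft_force: [-0.3, 0.1, 1.2]
gripper_width: 0.651
```

>>> {"op": "servo_tool", "data": {
  "moves": [
    [0,0,0,0,1],
    [0,0,0,0,1],
    [0,0,0,0,1],
    [0,0,0,0,1],
    [0,0,0,0,1],
    [0,0,0,0,1],
    [0,0,0,0,1]
  ]
}}

```text
clock: 80.5
tool_pos: [557.2, -127.4, 75.6]
tool_rot: [-0.0, 1.0, -0.0, 0.0]
ft_force: [-0.4, -1.3, 1.5]
gripper_width: 0.275
```

```bash
python3 - <<'E'
import numpy as np
th=np.linspace(-0.08,6.27,37); x=612-55*np.cos(th); y=-131.5-55*np.sin(th)
d=np.c_[-np.diff(x)/30,np.diff(y)/30].round(2)
for i in range(3): print([[float(a),float(b),0,0,1] for a,b in d[12*i:12*i+12]], x[12*i+12].round(1),y[12*i+12].round(1),th[12*i+12])
E
```

```text
[[-0.0, -0.32, 0, 0, 1], [-0.06, -0.32, 0, 0, 1], [-0.11, -0.3, 0, 0, 1], [-0.17, -0.28, 0, 0, 1], [-0.21, -0.24, 0, 0, 1], [-0.25, -0.2, 0, 0, 1], [-0.28, -0.16, 0, 0, 1], [-0.31, -0.1, 0, 0, 1], [-0.32, -0.05, 0, 0, 1], [-0.32, 0.01, 0, 0, 1], [-0.32, 0.06, 0, 0, 1], [-0.3, 0.12, 0, 0, 1]] 636.7 -180.6 2.036666666666666
[[-0.27, 0.17, 0, 0, 1], [-0.24, 0.22, 0, 0, 1], [-0.2, 0.25, 0, 0, 1], [-0.15, 0.29, 0, 0, 1], [-0.1, 0.31, 0, 0, 1], [-0.04, 0.32, 0, 0, 1], [0.01, 0.32, 0, 0, 1], [0.07, 0.32, 0, 0, 1], [0.12, 0.3, 0, 0, 1], [0.17, 0.27, 0, 0, 1], [0.22, 0.24, 0, 0, 1], [0.26, 0.19, 0, 0, 1]] 641.2 -84.9 4.153333333333332
[[0.29, 0.15, 0, 0, 1], [0.31, 0.09, 0, 0, 1], [0.32, 0.04, 0, 0, 1], [0.32, -0.02, 0, 0, 1], [0.31, -0.08, 0, 0, 1], [0.3, -0.13, 0, 0, 1], [0.27, -0.18, 0, 0, 1], [0.23, -0.22, 0, 0, 1], [0.19, -0.26, 0, 0, 1], [0.14, -0.29, 0, 0, 1], [0.09, -0.31, 0, 0, 1], [0.03, -0.32, 0, 0, 1]] 557.0 -130.8 6.27
```

>>> {"op": "servo_tool", "data": {
  "moves": [
    [0,-0.15,0,0,1],
    [-0.01,-0.25,0,0,1],
    [-0.07,-0.29,0,0,1],
    [-0.11,-0.28,0,0,1],
    [-0.16,-0.26,0,0,1],
    [-0.21,-0.23,0,0,1],
    [-0.25,-0.2,0,0,1],
    [-0.28,-0.15,0,0,1],
    [-0.31,-0.1,0,0,1],
    [-0.32,-0.05,0,0,1],
    [-0.32,0.01,0,0,1],
    [-0.3,0.06,0,0,1]
  ]
}}

```text
clock: 82.0
tool_pos: [628.4, -185.2, 75.6]
tool_rot: [-0.0, 1.0, -0.001, 0.001]
ft_force: [-0.7, -5.0, 3.3]
gripper_width: 0.273
```

```bash
python3 - <<'E'
from h import *
s=status.state();x,y,z=s["tool_pos"];print(s["tool_pos"].round(1),s["ft_force"].round(1),s["gripper_width"],s["clock"])
print("theta",np.arctan2(-(y+131.5),-(x-612)),"r",np.hypot(x-612,y+131.5))
E
```

```text
[ 628.4 -185.2   75.6] [-0.7 -5.   3.3] 0.2733153345751895 82.0
theta 1.8661655792478042 r 56.175981909329764
```

```bash
python3 - <<'E'
import numpy as np
th=np.r_[np.linspace(1.87,4.0,13)]; x=612-55*np.cos(th); y=-132.5-55*np.sin(th); x[0]=627.4;y[0]=-184.1
d=np.c_[-np.diff(x)/30,np.diff(y)/30].round(2); print(d.tolist())
E
```

```text
[[-0.33, 0.09], [-0.27, 0.17], [-0.24, 0.22], [-0.2, 0.26], [-0.15, 0.29], [-0.09, 0.31], [-0.04, 0.32], [0.02, 0.32], [0.08, 0.32], [0.13, 0.3], [0.18, 0.27], [0.23, 0.23]]
```

>>> {"op": "servo_tool", "data": {
  "moves": [
    [-0.33,0.09,0,0,1],
    [-0.27,0.17,0,0,1],
    [-0.24,0.22,0,0,1],
    [-0.2,0.26,0,0,1],
    [-0.15,0.29,0,0,1],
    [-0.09,0.31,0,0,1],
    [-0.04,0.32,0,0,1],
    [0.02,0.32,0,0,1],
    [0.08,0.32,0,0,1],
    [0.13,0.3,0,0,1],
    [0.18,0.27,0,0,1],
    [0.23,0.23,0,0,1]
  ]
}}

```text
clock: 83.5
tool_pos: [648.0, -91.1, 75.6]
tool_rot: [-0.0, 1.0, -0.001, 0.001]
ft_force: [0.8, -8.1, 1.4]
gripper_width: 0.275
```

```bash
python3 - <<'E'
from h import *
s=status.state();x,y,z=s["tool_pos"];print(s["tool_pos"].round(1),s["ft_force"].round(1),s["gripper_width"],s["clock"])
print("theta",np.arctan2(-(y+132),-(x-612))%6.283,"r",np.hypot(x-612,y+132))
th=np.linspace(4.0,6.26,14); X=612-55*np.cos(th); Y=-132.-55*np.sin(th)
print(np.c_[-np.diff(X)/30,np.diff(Y)/30].round(2).tolist(),X[0],Y[0])
c=cap("side","sidehalf")
hsv=cv2.cvtColor(np.array(c["pixels"],np.uint8),cv2.COLOR_RGB2HSV)
m=(((hsv[...,0]<6)|(hsv[...,0]>174))&(hsv[...,1]>150)&(hsv[...,2]>40)).astype(np.uint8)
k,l,st,ce=cv2.connectedComponentsWithStats(m); print([st[j].tolist() for j in range(1,k) if st[j,4]>40])
E
```

```text
[648.  -91.1  75.6] [ 0.8 -8.1  1.4] 0.27533833512659334 83.5
theta 3.9902296097808754 r 54.4641778251135
[[0.26, 0.19], [0.29, 0.14], [0.31, 0.09], [0.32, 0.03], [0.32, -0.02], [0.31, -0.08], [0.29, -0.13], [0.26, -0.18], [0.23, -0.22], [0.19, -0.26], [0.14, -0.29], [0.09, -0.31], [0.03, -0.32]] 647.9503991474986 -90.37586275806395
[[200, 149, 40, 45, 1499], [205, 191, 33, 10, 142], [281, 208, 7, 18, 80], [479, 323, 24, 25, 340]]
```

>>> {"op": "servo_tool", "data": {
  "moves": [
    [0.26,0.19,0,0,1],
    [0.29,0.14,0,0,1],
    [0.31,0.09,0,0,1],
    [0.32,0.03,0,0,1],
    [0.32,-0.02,0,0,1],
    [0.31,-0.08,0,0,1],
    [0.29,-0.13,0,0,1],
    [0.26,-0.18,0,0,1],
    [0.23,-0.22,0,0,1],
    [0.19,-0.26,0,0,1],
    [0.14,-0.29,0,0,1],
    [0,0,0,0,1]
  ]
}}

```text
clock: 85.05
tool_pos: [560.6, -112.7, 75.6]
tool_rot: [-0.0, 1.0, 0.0, 0.001]
ft_force: [3.3, -3.0, 0.1]
gripper_width: 0.274
```

>>> {"op": "servo_tool", "data": {
  "moves": [
    [0.09,-0.31,0,0,1],
    [0.02,-0.22,0,0,1],
    [0.01,-0.14,0,0,1],
    [0,0,0,0,1],
    [0,0,0,0,1]
  ]
}}

```text
clock: 85.68
tool_pos: [556.8, -133.4, 75.6]
tool_rot: [-0.0, 1.0, -0.0, 0.0]
ft_force: [3.9, -1.2, 1.3]
gripper_width: 0.275
```

```bash
python3 wh.py; python3 -c "
from h import *
s=status.state();print(s['ft_force'],s['qd'].round(3))"
```

```text
[ 556.8 -133.4   75.6] 85.675
red [([446, 199, 66, 90, 1744], [472.8, 240.3], [546.9, -19.0, 118.0]), ([231, 212, 52, 77, 3172], [257.0, 252.5], [554.3, -132.8, 118.0]), ([464, 220, 48, 69, 2027], [492.8, 262.3], [559.8, -5.6, 118.0]), ([467, 321, 30, 30, 502], [483.2, 331.9], [605.2, -1.1, 118.0])]
yel [([250, 163, 16, 23, 316], [257.6, 174.5], [521.2, -132.5, 76.0]), ([251, 194, 12, 18, 215], [256.5, 202.5], [540.0, -133.2, 76.0]), ([460, 214, 52, 75, 329], [481.1, 248.3], [572.8, 21.0, 76.0])]
wheel 0.72 [19.8, 283.7, 61.0, 94.0] 49.56837463378906 338.39404296875 (64.63174438476562, 87.49654388427734) [ 648.8 -290.3   76. ]
[[258.0, 381.0], [369.0, 295.0], [259.0, 188.0], [147.0, 294.0]]
[[258.0, 384.0], [369.0, 298.0], [259.0, 192.0], [148.0, 298.0]]
[ 3.34788386 -1.30259621  1.37075095] [-0.001  0.001  0.001  0.002 -0.    -0.   ]
```

>>> {"op": "servo_tool", "data": {
  "moves": [
    [0,0,0,0,0.2],
    [0,0,0,0,0],
    [0,0,0,0,-0.2],
    [0,0,0,0,-0.2],
    [0,0,0,0,-0.2],
    [0,0,-0.5,0,-0.2],
    [0,0,-1,0,-0.2],
    [0,0,-1,0,-0.2],
    [0,0,-1,0,-0.2],
    [0,0,-1,0,-0.2],
    [0,0,-1,0,-0.2],
    [0,0,0,0,-0.2]
  ]
}}

```text
clock: 87.28
tool_pos: [558.3, -133.7, 245.1]
tool_rot: [-0.0, 1.0, -0.001, 0.003]
ft_force: [-0.1, -0.6, 0.5]
gripper_width: 0.6
```

```bash
python3 wh.py; python3 - <<'E'
from h import *
c=cap("side","sidefin");a=cap("top","topfin")
for n in ("side18","sidefin","top0","topfin"):
    hsv=cv2.cvtColor(cv2.imread(f"pics/{n}.png"),cv2.COLOR_BGR2HSV)
    m=(((hsv[...,0]<6)|(hsv[...,0]>174))&(hsv[...,1]>150)&(hsv[...,2]>40)).astype(np.uint8)
    k,l,st,ce=cv2.connectedComponentsWithStats(m); print(n,[st[j].tolist() for j in range(1,k) if st[j,4]>40])
E
```

```text
[ 558.3 -133.7  245.1] 87.275
red [([379, 152, 133, 138, 13099], [450.6, 212.3], [595.5, 82.2, 118.0]), ([245, 162, 26, 31, 612], [257.6, 177.3], [555.9, -132.9, 118.0])]
yel [([254, 137, 9, 10, 84], [257.9, 141.7], [522.8, -132.7, 76.0]), ([254, 151, 8, 10, 69], [257.3, 155.4], [539.2, -133.4, 76.0])]
wheel 0.72 [198.9, 146.7, 122.0, 120.5] 258.45831298828125 207.0482177734375 (118.50732421875, 123.19966125488281) [ 604.7 -131.9   76. ]
[[258.0, 267.0], [322.0, 211.0], [259.0, 148.0], [195.0, 211.0]]
[[258.0, 269.0], [321.0, 213.0], [259.0, 150.0], [195.0, 213.0]]
side18 [[222, 167, 43, 48, 1767], [226, 211, 36, 11, 157], [264, 221, 9, 20, 143], [479, 323, 24, 25, 340]]
sidefin [[222, 167, 43, 48, 1719], [226, 212, 36, 10, 156], [265, 222, 9, 20, 145], [479, 323, 24, 25, 339]]
top0 [[420, 114, 12, 16, 155], [193, 144, 45, 48, 1576], [277, 180, 7, 9, 54]]
topfin [[420, 114, 12, 16, 155], [193, 145, 45, 48, 1575], [278, 180, 8, 10, 59]]
```

Mark is at the pointer, and the lid looks the same as when it was seated; I'm handing in.

```bash
python3 -c "
from h import *
print(manip.job_done())"
```

```text
the job is handed in; nothing more can be done
None
```

I finished every step of the task and handed the job in at about 87 s on the robot's clock; no verdict comes back.

**What I did:** I stood the lid on the mat and nested all five aluminium formers in the pan. I put the lid back over them and turned the flywheel one full turn counter-clockwise by its handle. I then let go and lifted clear. The green and turquoise look-alikes were left alone.

**Last checks:**
- **Flywheel:** the yellow mark and the pointer line up within about 1 mm sideways, which puts the wheel within a few hundredths of a radian of one turn.
- **Lid:** in the side view it matches where it sat just after I put it on, and in the top view where it stood at the start, each within about 1 pixel. That suggests it is level and seated.
- **Formers:** I saw the five stacked upright before the lid went on. They can't be seen underneath it now, so that check was not repeated.
- **Pad:** I had no reading of its force on the lid. I only saw the tin move with the wheel and come back.
- **Bystanders:** I didn't re-measure their positions at the end. I felt no contact with any of them.

**Problems along the way:**
- **Finger reach:** the fingertips end roughly 15–20 mm short of the reported tool position. That cost two empty grasps on the first former and one on the lid knob; going deeper fixed it.
- **Lid knocked aside:** while I was stacking formers, the lid was pushed about 50 mm across the mat. I found it again with the cameras and picked it up from there.

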